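# Take the float dish out of an open condensate drain

### The arm

A 6-joint arm with a two-finger parallel gripper is mounted at the origin on a cart in front of the work surface, level with it; the furniture and walls round the work are solid. World frame = base frame: x ahead of the robot, y to its left, z up, the work surface at z = 0. Lengths are in mm, angles in rad, forces in N, time in s.
With the tool pointing down it reaches from about 400 to 925 mm from the base axis. Payload 12.5 kg.
Tool frame: the origin (TCP) lies where the fingers leave the gripper's body, on its centre line; the fingertips stand 78 mm ahead of it and the grasp point (between the pads) lies 59 mm ahead of it (env.nose_length is the distance from the TCP to the fingertips, in mm); z points along the fingers, y is the line along which they close (so a half turn about z gives the same grasp; the last joint's range is limited). The gripper opens to 95 mm and grips with 3 to 60 N. Pads are 20 mm wide; open, the fingers measure 119 mm over their backs; the gripper's body (75 mm by 180 mm) begins 59 mm behind the grasp point.
Start: joints at [1.193, 0.491, 1.559, -0, 1.092, -0.106], TCP at [167.771, 602.072, 292.261] pointing down, gripper open.
Joint ranges: [-3.1, 3.1], [-0.84, 2.19], [0.05, 2.79], [-1.13, 4.28], [0.06, 2.93], [-2.69, 2.69]. Speed limits (rad/s): [2.22, 2.22, 2.79, 3.14, 3.14, 3.14].

### API

Orientations are given as [roll, pitch, yaw] about the fixed x, y, z axes, in that order (R = Rz(yaw) Ry(pitch) Rx(roll)).
In Python, from cell import env gives the robot as it stands. The module is installed in compiled form; this text tells all that it offers.
- The arm moves only by the tool send_rows, never from a script. Its argument "series" is text: rows parted by semicolons, each of 6 numbers parted by spaces: the shift along the tool's x, y, z as a fraction of full scale, then the turn, a rotation vector about the tool's x, y, z as a fraction of full scale. A call has 1 to 5 rows; each row shifts and turns the commanded pose from where the row before left it, along the tool's axes as they then stand; what a row does not reach is not made up. Full scale, the value 1, is 60 mm for a shift and 10 degrees for a turn. A row lasts 1/8 s, in which the tool goes at most 62.5 mm and 10.7 degrees, less where a joint would pass 70% of its speed; a pose out of reach is approached as far as the arm can. A call with a number of a shift or a turn outside -1 to 1 is refused whole. A call with a gripper value outside its range is refused whole. "fingers" is the opening, from 0 (shut) to 1 (fully open), set as the call begins (left out, the last holds). The fingers move at their own pace and stop on an object; the grip force is fixed at half the most. Time passes only in rows, so rows that do not move let the fingers close. It gives the time, the measured TCP pose, the force, the opening and the grip force at its end, in the units of the state.
- env.state(): the state, without advancing time (a new reading comes with each control period).
- env.read_camera(name): name is "scene" or "top" or "wrist"; returns a dict with "color" (400x640x3 uint8, red, green, blue), "z_map" (400x640 float32, mm along the optical axis (not along the pixel's ray), 0 where there is no reading), "fovy" (degrees; the focal length in pixels is half the picture's height over the tangent of half this angle, whatever the lens; pixels are square), "cx", "cy" (the principal point, pixels), "R" (3x3) and "t" (3): a world point X has camera coordinates R X + t. Camera axes: x right, y down, z forward; pixel columns grow to the right and rows downward; lengths in mm; the calibration is good to about 2 mm. A picture is of the moment at which its call begins.
- env.job_done(): hands the job in; it is judged then, once.
The state is a dict: "t": time; "joints": joint angles; "qvel": joint speeds; "tau": joint torques, N m; "eef_pos": TCP position; "tcp_rot": TCP orientation; "ft_force": force on the tool from outside, world axes, zero at the start; "moment": the same for the moment, N m; "opening": opening from 0.0 (shut) to 1.0 (fully open); "grip_force": force on a finger pad.
Only numpy, scipy, OpenCV 4.12 (cv2) and the standard library are available. Lean on these libraries where they do the work, as an engineer would, in place of code of your own. Each camera call takes 0.05 s, during which the arm holds its last target. There are 200 camera calls.

### The job

The cover is off this condensate drain and its float dish has to come out: first lift off the wire strainer by its handle, hang it by the handle on the drip stand's hook and let go of it. Then grip the strap over the dish, turn the dish a quarter turn anticlockwise (seen from above) in its seat to free the bayonet, and lift it straight out, always level and with the loose ball staying in the middle. Finish still holding the dish level and still above the drain, a hand's breadth clear of it, and leave the other things on the worktop alone.

Things in the scene. Friction and masses are not known exactly. Their poses are not given: they have to be found in the camera images.
- drain_body: Condensate drain, fixed to the worktop, cover off: round cast body 120 mm across on a 130 x 130 x 10 mm foot plate, a pipe stub to either side (along its y, out to 89 mm from the middle). Origin: middle of the underside; z up. Its highest part, a rim 3 mm high that locates the strainer (inner diameter 113), ends at z = 49 mm.
- drain_seat (a point): Middle of the flat floor, 28 mm above the drain's underside, on which the dish sits. Stops in the body let the dish turn only from -5 to +102 degrees (anticlockwise from above) of the drain's own heading; its lugs lie free in the ring notches between 74 and 100 degrees: turn it to 85 or 90.
- bayonet_ring (a point): Middle of the bayonet ring's top, 46 mm above the drain's underside; the ring is 8 mm thick. Its hole is 81 mm across, with two notches out to 97 mm across for the lugs: one from 57 to 117 degrees anticlockwise from the drain's +x, one opposite.
- float_dish: Loose brass dish, 76 mm across, 15 high, about 0.22 kg, with a shallow round hollow (70 mm radius of curvature) for the ball. Two lugs at its foot along its +x and -x, 7 mm thick, 45 mm out from the axis, lie 3 mm below the bayonet ring; locked, its x is the drain's +x to within 0.1 rad. A strap bridges the ball along the dish's x. Origin: middle of the underside; z up.
- dish_bridge (a point): Middle of the strap's level top bar, 66 mm above the dish's underside, to be gripped from above. The bar runs 66 mm clear along the dish's x between two uprights, is 12 mm wide (along y, the width to grip) and 10 mm high; the ball's top lies 31 mm below its middle. The strainer covers it at the start.
- dish_middle (a point): Point on the dish's axis 20 mm above its underside: the ball's centre lies there when the ball is in the middle.
- float_ball: Polished hollow steel ball float, 30 mm across, 13 g, loose in the dish; it rolls easily. Origin: its centre.
- strainer: Loose wire-screen hood with a solid cap and a fixed wire handle, about 0.16 kg: 110 mm across at its foot flange, 102 above it, 60 high, open below (98 mm across and 58 deep inside), set over the dish on the drain's bayonet ring; lift it straight up. Origin: middle of the open underside; z up.
- bail_top (a point): Middle of the strainer handle's top, on the wire's axis, 122 mm above the strainer's underside. The wire is 8 mm thick and runs level along the strainer's y for 28 mm either way of this point, then slopes down to the cap 44 mm out. The gap between the level part and the cap is 58 mm. Gripped about 20 mm off the middle, it leaves the middle free for the hook.
- drip_stand: Drip stand, fixed: a tray 160 x 120 x 14 mm (from 145 mm before to 15 mm behind the post) and a post of 10 mm rod at the origin (underside; z up) that bends over, 231 mm high at most, into one upturned hook of 8 mm wire that reaches out along the stand's own -x.
- hook_seat (a point): Where the handle wire's axis lies when the strainer hangs in the hook's hollow: 78 mm out from the post along the stand's -x, 209 mm up (8 mm above the axis of the hook's wire there). The handle lies across the hook, along the stand's y.
- hook_tip (a point): Top of the hook's upturned end, 94 mm out from the post along the stand's -x, 220 mm up; the hook's lowest part is at 197 mm. The hook has to go through the handle, between wire and cap: bring the handle up before the tip, move it in towards the post with the wire above the tip and the cap below the hook, then lower it into the hollow.
- seal_small: Bystander, to be left alone: small brown rubber shaft seal, 44 mm across, 8 high, lying flat. Origin: middle of its underside.
- bearing: Bystander, to be left alone: ball bearing, 47 mm across, 14 high, lying flat. Origin: middle of its underside.
- gauge: Bystander, to be left alone: pressure gauge lying face up, 78 x 55 x 24 mm. Origin: middle of its underside.
- coupler: Bystander, to be left alone: quick air coupler lying down, 25 x 72 x 24 mm. Origin: middle of its underside.
- seal_big: Bystander, to be left alone: black rubber shaft seal, 58 mm across, 9 high, lying flat. Origin: middle of its underside.
- plug: Bystander, to be left alone: brass pipe plug standing on its hexagon, 19 x 22 x 31 mm. Origin: middle of its underside.
There are look-alikes about, which are no part of the job. Of the things shaped like the float_dish, the brass one is meant.

How it is judged:
By the outcome, as a careful person would: the job done as asked, in the order asked, and still so for the second after the job is handed in, while the arm keeps its last pose, push and grip.
It also fails if it takes over 67 s, if anything falls off the work surface, if the arm or the gripper's body presses on something with over 40 N, if the wrist force passes 120 N, or if a joint passes its speed limit or range.

## Working session

There is one attempt and no reset: what is moved stays moved. The work goes in short steps, Python scripts to look and compute and a tool call to move; the robot and the scene stay as the last step left them, time stands still between calls to the robot, and variables do not carry over. Pictures are saved under pics/ and viewed, at most 10 in all, crops included, and the job is handed in when it is done.

Besides the shell and the picture viewer there is one more tool, called after "Emit:" as name(argument=value, ...) on one line, values as JSON. send_rows: Moves the arm, as the interface text tells. Shift numbers are shares of 60 mm and turn numbers shares of 10 degrees, none past 1 either way. Its arguments: {"type":"object","properties":{"series":{"type":"string"},"fingers":{"type":"number"}},"required":["series"]}

```bash
mkdir -p pics; cat > h.py <<'E'
import numpy as np, cv2
from cell import env
def grab(n,f=None):
    c=env.read_camera(n)
    if f: cv2.imwrite('pics/'+f,c['color'][:,:,::-1])
    np.savez('/tmp/'+n+'.npz',**{k:np.array(v) for k,v in c.items()})
    return c
def cloud(c):
    f=200/np.tan(np.radians(float(c['fovy']))/2)
    v,u=np.mgrid[0:400,0:640]; z=c['z_map']
    P=np.stack([(u-c['cx'])/f*z,(v-c['cy'])/f*z,z],-1)
    W=(P-c['t'])@c['R']; W[z==0]=np.nan
    return W
def pix(c,X):
    f=200/np.tan(np.radians(float(c['fovy']))/2)
    p=c['R']@np.array(X)+c['t']; return p[:2]/p[2]*f+[c['cx'],c['cy']]
E
python3 - <<'E'
from h import *
a=grab('scene','s1.png');b=grab('top','t1.png')
print(env.state()); 
for c in(a,b):print(c['fovy'],c['R'],c['t'])
E
```

```text
{'t': 0.1, 'joints': array([ 1.19340523e+00,  4.91484455e-01,  1.55935370e+00, -3.50333124e-06,
        1.09172041e+00, -1.05585877e-01]), 'qvel': array([-0.00042278, -0.0007278 , -0.00117502,  0.00033496,  0.00033516,
        0.00156427]), 'tau': array([ 3.03854162e-03, -6.13618970e+01, -2.58607167e+01,  6.94257044e-02,
        4.70285083e-02, -4.32287482e-05]), 'eef_pos': array([167.71673217, 601.94279941, 291.74135291]), 'tcp_rot': array([-3.14063180e+00, -9.87062018e-05,  2.86978900e+00]), 'ft_force': array([ 0.7312786 , -0.09286571,  0.50696033]), 'moment': array([-0.04156976, -0.04212491,  0.05925577]), 'grip_force': 0.0, 'opening': 0.9967231536538548}
42.37202283065147 [[-0.81419499 -0.58003103  0.0255055 ]
 [-0.26259208  0.3287114  -0.90719029]
 [ 0.51781456 -0.74532733 -0.41994673]] [ 623.17174712  197.63175259 1185.44356658]
51.829605542076216 [[-0.00649288 -0.99982048 -0.01780042]
 [-0.98115839  0.009807   -0.19295605]
 [ 0.19309598  0.01621219 -0.98104593]] [283.88668678 605.15775319 934.10570565]
```

View pics/s1.png

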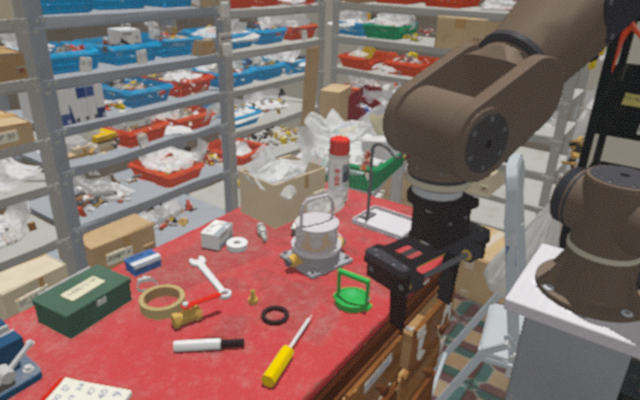

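View pics/t1.png

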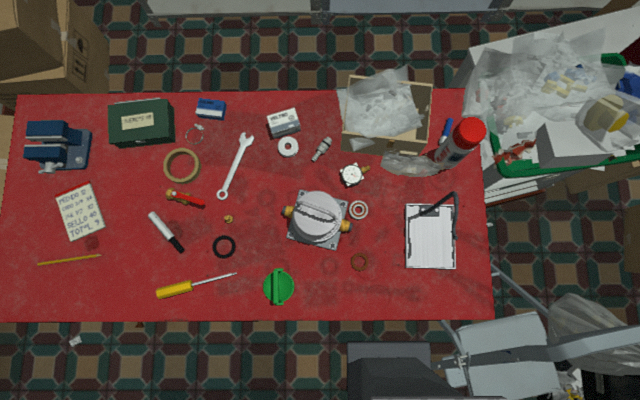

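```bash
python3 - <<'E'
from h import *
for n in('scene','top'):
    c=dict(np.load('/tmp/'+n+'.npz')); W=cloud(c); print(n,c['cx'],c['cy'],pix(c,[168,602,292]),pix(c,[0,0,0]))
    L={'scene':[(318,200),(317,230),(290,262),(350,300),(374,148),(353,155),(430,190),(275,315)],'top':[(318,212),(292,212),(345,226),(320,245),(278,288),(456,195),(421,213),(430,240),(224,246),(358,208),(350,175),(100,300)]}[n]
    for u,v in L: print((u,v),W[v,u].round(0))
    if n=='scene':
        cv2.imwrite('pics/s1c.png',cv2.resize(c['color'][120:320,240:440,::-1],None,fx=3,fy=3,interpolation=cv2.INTER_CUBIC))
    else: cv2.imwrite('pics/t1c.png',cv2.resize(c['color'][150:310,260:480,::-1],None,fx=3.6,fy=3.6,interpolation=cv2.INTER_CUBIC))
E
```

```text
scene 320.03293125266737 202.71163259313045 [426.49483183 266.37345298] [591.28951323 288.73753788]
(318, 200) [722.  73.  44.]
(317, 230) [551. 318. 104.]
(290, 262) [589. 369.  29.]
(350, 300) [416. 379.   3.]
(374, 148) [592.  -0. 211.]
(353, 155) [ 766. -181.  101.]
(430, 190) [160. 642. 421.]
(275, 315) [513. 515.   0.]
top 319.06602228115213 203.25474611866608 [125.56677372 435.89018017] [444.16050478 469.91711349]
(318, 212) [578. 281. 108.]
(292, 212) [590. 346.  40.]
(345, 226) [555. 216.  36.]
(320, 245) [511. 278.  12.]
(278, 288) [407. 375.  69.]
(456, 195) [589.   2. 228.]
(421, 213) [589.  23.  13.]
(430, 240) [522.   3.   5.]
(224, 246) [512. 521.   2.]
(358, 208) [606. 180.  -1.]
(350, 175) [687. 200.  24.]
(100, 300) [381. 823.   3.]
```

View pics/s1c.png

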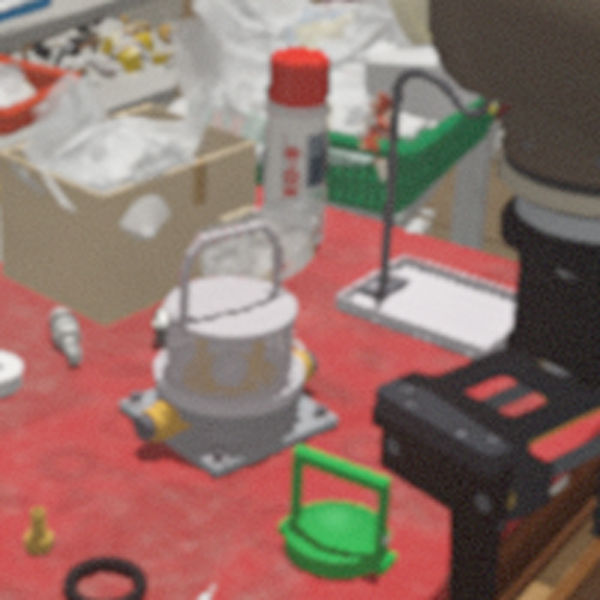

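View pics/t1c.png

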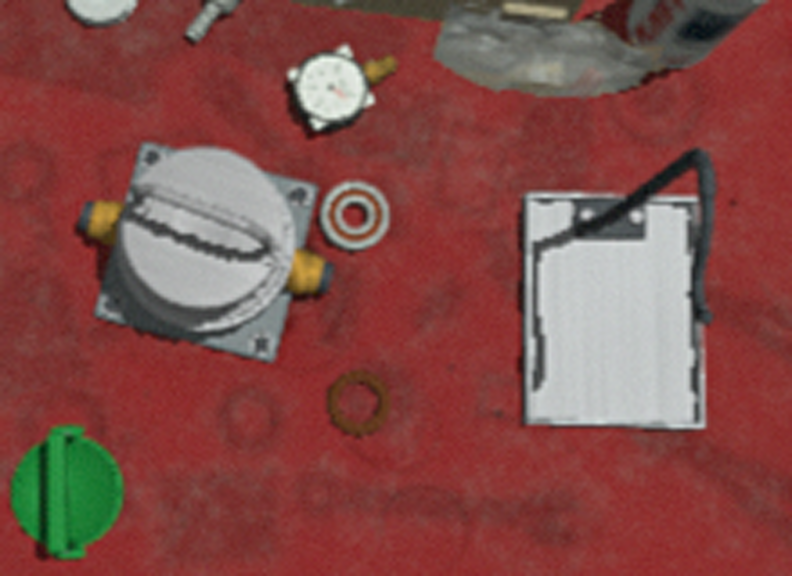

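```bash
python3 - <<'E'
from h import *
def fit(P):
    m=P.mean(0); s,_,v=np.linalg.svd((P-m)[:, :2].copy() if 0 else (P-m)); return m,v[0]
for n in('scene','top'):
    c=dict(np.load('/tmp/'+n+'.npz')); W=cloud(c).reshape(-1,3); W=W[~np.isnan(W[:,0])]
    D=W[np.hypot(W[:,0]-575,W[:,1]-280)<110]
    cap=D[(D[:,2]>100)&(D[:,2]<112)].astype(np.float32)
    print(n,'cap',len(cap),cv2.minEnclosingCircle(cap[:,:2].copy()),np.median(cap,0))
    h=D[(D[:,2]>140)&(D[:,2]<185)]; h2=h[h[:,2]>163]
    for q in(h,h2):
        if len(q)>3:
            m=q.mean(0);v=np.linalg.svd(q[:,:2]-m[:2])[2][0]; pr=(q[:,:2]-m[:2])@v; print('bail',len(q),m.round(1),v,np.degrees(np.arctan2(v[1],v[0])),pr.min(),pr.max(),q[:,2].max())
    f=D[(D[:,2]>5)&(D[:,2]<15)].astype(np.float32); print('foot',cv2.minAreaRect(f[:,:2].copy()))
    for lo,hi in((28,45),):
        s=D[(D[:,2]>20)&(D[:,2]<46)&(np.hypot(D[:,0]-575,D[:,1]-280)>70)]
        a=s[s[:,1]>280].mean(0);b=s[s[:,1]<280].mean(0);print('stubs',a.round(1),b.round(1))
    S=W[(W[:,0]>380)&(W[:,0]<760)&(W[:,1]>-120)&(W[:,1]<130)]
    t=S[(S[:,2]>2)&(S[:,2]<20)].astype(np.float32); print('tray',len(t),cv2.minAreaRect(t[:,:2].copy()))
    k=S[(S[:,2]>30)&(S[:,2]<240)]
    for z in range(30,240,20):
        q=k[(k[:,2]>=z)&(k[:,2]<z+20)]
        if len(q): print(z,len(q),q.mean(0).round(0),q.min(0).round(0),q.max(0).round(0))
E
```

```text
scene cap 716 ((573.3468017578125, 282.28607177734375), 54.883365631103516) [569.80664 288.06348 106.04614]
bail 162 [575.5 287.8 161.7] [0.3710377 0.9286178] 68.22037096519401 -49.89233220744397 44.70175468088238 173.4143246068772
bail 93 [575.3 287.7 169. ] [0.3779804 0.9258136] 67.79136031945659 -40.17562879889667 36.36751836935964 173.4143246068772
foot ((564.7901000976562, 283.3931884765625), (184.89642333984375, 135.99252319335938), 64.43749237060547)
stubs [591.9 360.5  29.9] [547.6 207.2  29.8]
tray 1483 ((566.919189453125, 4.978584289550781), (362.9987487792969, 248.4556884765625), 0.07402363419532776)
30 271 [708.  40.  40.] [590. -69.  30.] [758. 130.  50.]
50 400 [717.  27.  62.] [590. -65.  50.] [760. 129.  70.]
70 330 [721.  25.  80.] [590. -74.  70.] [760. 129.  90.]
90 315 [724.  29. 100.] [588. -70.  90.] [758. 129. 110.]
110 357 [723.  30. 120.] [590. -69. 110.] [760. 130. 130.]
130 228 [718.   3. 139.] [591. -74. 130.] [759. 129. 150.]
150 164 [708. -22. 160.] [592. -71. 150.] [759. 129. 170.]
170 164 [705. -31. 180.] [591. -70. 170.] [758.   9. 190.]
190 185 [673.
[... 731 characters left out ...]
9373474121094, 249.62855529785156), 0.04204299673438072)
30 333 [718.  33.  40.] [592. -69.  30.] [756. 129.  50.]
50 499 [722.  38.  61.] [592. -75.  50.] [759. 130.  70.]
70 214 [723.  22.  80.] [592. -74.  70.] [754. 129.  90.]
90 249 [725.  27. 100.] [593. -73.  90.] [759. 129. 110.]
110 311 [728.  36. 122.] [592. -72. 110.] [759. 130. 130.]
130 318 [730.  33. 139.] [593. -79. 130.] [760. 129. 150.]
150 141 [713. -18. 160.] [593. -71. 150.] [760. 130. 170.]
170 148 [707. -33. 181.] [593. -70. 170.] [759.   7. 190.]
190 625 [717. -47. 197.] [511. -83. 190.] [760.   8. 210.]
210 159 [557.   4. 222.] [501.  -3. 210.] [601.   9. 230.]
230 16 [575.   2. 232.] [564.  -1. 230.] [584.   6. 233.]
```

```bash
python3 - <<'E'
from h import *
for n in('scene','top'):
    c=dict(np.load('/tmp/'+n+'.npz')); W=cloud(c).reshape(-1,3); W=W[~np.isnan(W[:,0])]
    S=W[(W[:,0]>480)&(W[:,0]<620)&(W[:,1]>-30)&(W[:,1]<40)]
    p=S[(S[:,2]>30)&(S[:,2]<190)&(S[:,0]>575)]; print(n,'post',len(p),np.median(p,0),p.min(0),p.max(0))
    q=S[S[:,2]>190]; q=q[np.argsort(q[:,0])]
    print(np.polyfit(q[:,0]-595,q[:,1],1))
    for x in range(490,610,8):
        k=q[(q[:,0]>=x)&(q[:,0]<x+8)]
        if len(k): print(x,len(k),k.mean(0).round(1),k[:,2].min().round(),k[:,2].max().round())
    T=W[(W[:,0]>420)&(W[:,0]<640)&(W[:,1]>-90)&(W[:,1]<90)]
    t=T[(T[:,2]>4)&(T[:,2]<22)].astype(np.float32); print(cv2.minAreaRect(t[:,:2].copy()))
E
```

```text
scene post 188 [594.87448194   1.76340281 114.79821759] [588.38423274  -6.72557781  30.32495669] [604.41622547  11.34442963 188.8573992 ]
[-0.03205315  2.23186006]
498 12 [503.1   6.4 211.9] 205.0 218.0
506 6 [510.9   4.4 205.8] 201.0 210.0
514 9 [517.1   5.1 202.6] 199.0 207.0
522 9 [526.    4.9 204.9] 201.0 208.0
530 13 [534.8   3.  209.6] 201.0 215.0
538 12 [542.3   3.3 217.3] 213.0 222.0
546 12 [550.7   2.7 222.6] 217.0 227.0
554 7 [557.5   3.2 224.1] 219.0 227.0
562 11 [565.8   3.5 227.1] 223.0 231.0
570 9 [575.    2.7 227.2] 224.0 231.0
578 11 [582.2   2.9 225.5] 218.0 229.0
586 25 [591.1   2.2 209.6] 191.0 225.0
594 19 [596.8   2.9 204.4] 192.0 220.0
((533.3458251953125, 2.7916641235351562), (131.59500122070312, 165.3396759033203), 89.41358184814453)
top post 105 [594.76202388   4.37695422 122.21758416] [592.02124015  -1.78237533  33.0497384 ] [601.32457227   6.56114224 189.88643275]
[-0.02835337  2.63598436]
498 13 [503.5   5.7 218.9] 214.0 221.0
506 15 [510.4   5.7 209.9] 202.0 220.0
514 16 [518.1   5.  205.9] 202.0 208.0
522 16 [526.2   4.6 206.3] 203.0 209.0
530 18 [533.9   4.2 211.5] 207.0 216.0
538 20 [541.7   4.  218.1] 212.0 223.0
546 18 [550.3   3.5 223.2] 220.0 226.0
554 16 [557.4   2.8 227.3] 225.0 229.0
562 17 [566.    2.7 228.9] 226.0 233.0
570 20 [573.7   3.4 229.5] 226.0 233.0
578 19 [581.6   2.7 229.2] 225.0 233.0
586 23 [590.4   2.5 220.6] 193.0 228.0
594 23 [597.    3.8 209.5] 192.0 222.0
((530.149169921875, 0.17852783203125), (219.0564422607422, 178.56881713867188), 0.3557143807411194)
```

Look-alikes: the green dish at top px (278,288) is the decoy. The brass dish is under the strainer at top px (318,212), and the s1c crop shows brass through its mesh. The only hook is at top px (456,195). The drain is at about (575,283), with stubs at 75° and the bail at 68°. The hook seat is at about (518,5,209).

```bash
cat >> h.py <<'E'
def go(p,yaw=None):
    s=env.state(); y=s['tcp_rot'][2]; d=np.array(p)-s['eef_pos']
    c,q=np.cos(y),np.sin(y)
    l=np.array([c*d[0]+q*d[1], q*d[0]-c*d[1], -d[2]])
    print('at',s['eef_pos'].round(1),np.degrees(s['tcp_rot']).round(2),'shift rows',(l/60).round(3))
    if yaw is not None: print('turn rows z',round(-((yaw-np.degrees(y)+180)%360-180)/10,3))
E
python3 -c "
from h import *
go([582.5,302,300],68)"
```

```text
at [167.7 601.9 291.7] [-1.7994e+02 -1.0000e-02  1.6443e+02] shift rows [-8.001 -2.96  -0.138]
turn rows z 9.643
```

Emit:
send_rows(series="-0.8 -0.296 -0.02 0 0 0;-0.8 -0.296 -0.02 0 0 0;-0.8 -0.296 -0.02 0 0 0;-0.8 -0.296 -0.02 0 0 0;-0.8 -0.296 -0.02 0 0 0", fingers=1)

```text
t: 0.72
eef_pos: [376.3, 450.9, 298.1]
tcp_rot: [-3.141, -0.0, 2.87]
ft_force: [-0.4, 0.6, 0.0]
opening: 1.0
grip_force: 0.0
```

Emit:
send_rows(series="-0.8 -0.296 -0.02 0 0 0;-0.8 -0.296 -0.02 0 0 0;-0.8 -0.296 -0.02 0 0 0;-0.8 -0.296 -0.02 0 0 0;-0.8 -0.296 0 0 0 0")

```text
t: 1.35
eef_pos: [583.7, 300.9, 302.8]
tcp_rot: [-3.141, -0.0, 2.87]
ft_force: [-0.5, 0.4, -0.6]
opening: 0.999
grip_force: 0.0
```

Emit:
send_rows(series="0 0 0 0 0 0.96;0 0 0 0 0 0.96;0 0 0 0 0 0.96;0 0 0 0 0 0.96;0 0 0 0 0 0.96")

```text
t: 1.98
eef_pos: [582.4, 302.1, 302.6]
tcp_rot: [-3.141, -0.0, 2.026]
ft_force: [-0.2, 0.9, -0.5]
opening: 1.0
grip_force: 0.0
```

Emit:
send_rows(series="0 0 0 0 0 0.96;0 0 0 0 0 0.96;0 0 0 0 0 0.96;0 0 0 0 0 0.96;0 0 0 0 0 0.96")

```text
t: 2.6
eef_pos: [582.4, 302.1, 302.6]
tcp_rot: [-3.141, 0.0, 1.189]
ft_force: [-0.5, 1.1, -0.4]
opening: 1.002
grip_force: 0.0
```

Emit:
send_rows(series="0 0 0 0 0 0;0 0 0 0 0 0")

```text
t: 2.85
eef_pos: [582.4, 302.1, 302.9]
tcp_rot: [-3.141, 0.0, 1.198]
ft_force: [-0.8, 0.5, 0.2]
opening: 0.998
grip_force: 0.0
```

```bash
python3 - <<'E'
from h import *
c=grab('wrist','w1.png'); W=cloud(c).reshape(-1,3); W=W[~np.isnan(W[:,0])]
D=W[np.hypot(W[:,0]-575,W[:,1]-283)<70]
q=D[(D[:,2]>160)&(D[:,2]<185)]
print(len(q),q.mean(0),q.max(0)[2]); v=np.linalg.svd(q[:,:2]-q.mean(0)[:2])[2][0];pr=(q[:,:2]-q.mean(0)[:2])@v;print(np.degrees(np.arctan2(v[1],v[0])),pr.min(),pr.max())
cap=D[(D[:,2]>100)&(D[:,2]<112)].astype(np.float32);print(cv2.minEnclosingCircle(cap[:,:2].copy()))
go([582.5,302,227],68)
E
```

```text
859 [579.96536942 296.97619901 169.40493705] 173.0318227649519
-111.3961708398762 -28.585101909894775 30.2919079379174
((575.3952026367188, 284.98760986328125), 52.18714141845703)
at [582.4 302.1 302.9] [-1.7999e+02  1.0000e-02  6.8600e+01] shift rows [-1.000e-03  2.000e-03  1.265e+00]
turn rows z 0.06
```

View pics/w1.png

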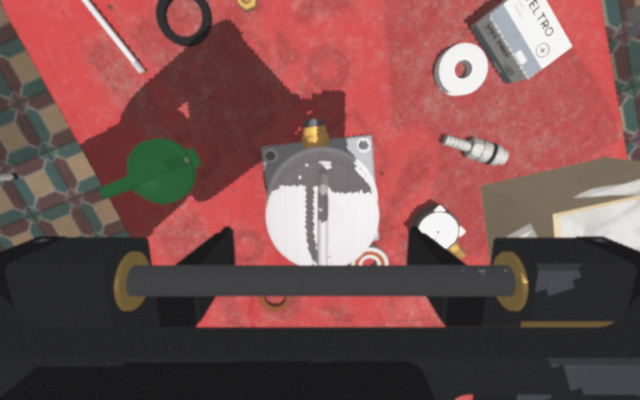

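The wrist view shows the bail wire vertical at col 322, rows 165–265, centred between the open fingers and already lined up at 68.6°. I'll descend and grip.

Emit:
send_rows(series="0 0 0.32 0 0 0;0 0 0.32 0 0 0;0 0 0.32 0 0 0;0 0 0.31 0 0 0;0 0 0 0 0 0")

```text
t: 3.52
eef_pos: [582.2, 302.0, 225.5]
tcp_rot: [-3.14, 0.002, 1.195]
ft_force: [0.2, -0.9, 0.3]
opening: 0.999
grip_force: 0.0
```

Emit:
send_rows(series="0 0 0 0 0 0;0 0 0 0 0 0;0 0 0 0 0 0;0 0 0 0 0 0;0 0 0 0 0 0", fingers=0)

```text
t: 4.15
eef_pos: [582.5, 302.1, 227.0]
tcp_rot: [3.142, -0.0, 1.194]
ft_force: [-0.2, 0.9, -0.0]
opening: 0.529
grip_force: 0.0
```

Emit:
send_rows(series="0 0 0 0 0 0;0 0 0 0 0 0;0 0 0 0 0 0;0 0 0 0 0 0;0 0 0 0 0 0")

```text
t: 4.78
eef_pos: [582.5, 302.1, 226.9]
tcp_rot: [3.141, -0.0, 1.194]
ft_force: [1.0, -0.2, 0.1]
opening: 0.075
grip_force: 30.0
```

Emit:
send_rows(series="0 0 -0.1 0 0 0;0 0 -0.2 0 0 0;0 0 -0.25 0 0 0;0 0 -0.25 0 0 0;0 0 -0.25 0 0 0")

```text
t: 5.4
eef_pos: [582.5, 302.1, 291.3]
tcp_rot: [3.141, -0.001, 1.194]
ft_force: [-0.8, 0.6, -2.1]
opening: 0.078
grip_force: 30.0
```

Emit:
send_rows(series="0 0 -0.2 0 0 0;0 0 -0.05 0 0 0;0 0 0 0 0 0")

```text
t: 5.78
eef_pos: [582.4, 302.1, 304.7]
tcp_rot: [-3.141, 0.0, 1.194]
ft_force: [0.0, -0.2, -2.0]
opening: 0.071
grip_force: 30.0
```

```bash
python3 - <<'E'
from h import *
env_s=env.state();print(env_s['ft_force'],env_s['moment'],env_s['opening'])
# hook axis dir yaw -1.7deg; handle along 88.3; grip +20mm along handle
go([450+.6,6.8+20,301],88.3)
grab('wrist','w2.png')
E
```

```text
[ 0.03932672 -0.22057208 -2.00370671] [-0.04665353  0.06175463 -0.03267575] 0.07068998726324112
at [582.4 302.1 304.7] [-179.99    0.     68.43] shift rows [-5.074 -0.356  0.062]
turn rows z -1.987
```

View pics/w2.png

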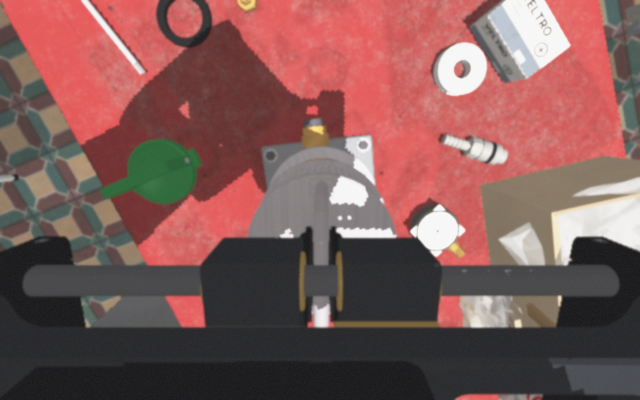

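The wrist view shows the bail held between the pads at col 322 with the strainer hanging below, clear of the drain. I'll carry it to a point in front of the hook.

Emit:
send_rows(series="-0.3 -0.04 0.02 0 0 -0.2;-0.5 -0.03 0.02 0 0 0;-0.6 -0.05 0.02 0 0 0;-0.6 -0.05 0 0 0 0;-0.6 -0.05 0 0 0 0")

```text
t: 6.45
eef_pos: [516.5, 158.9, 300.7]
tcp_rot: [-3.141, 0.0, 1.229]
ft_force: [0.5, -0.7, -1.4]
opening: 0.077
grip_force: 30.0
```

Emit:
send_rows(series="-0.6 -0.05 0 0 0 0;-0.6 -0.05 0 0 0 0;-0.6 -0.03 0 0 0 0;-0.45 0 0 0 0 0;-0.2 0 0 0 0 0")

```text
t: 7.08
eef_pos: [460.2, 23.0, 301.0]
tcp_rot: [-3.141, 0.0, 1.228]
ft_force: [0.5, -0.1, -1.9]
opening: 0.078
grip_force: 30.0
```

Emit:
send_rows(series="0 0 0 0 0 -0.4;0 0 0 0 0 -0.5;0 0 0 0 0 -0.5;0 0 0 0 0 -0.4;0 0 0 0 0 0")

```text
t: 7.7
eef_pos: [460.8, 24.3, 301.0]
tcp_rot: [-3.141, -0.0, 1.543]
ft_force: [0.2, -0.2, -2.0]
opening: 0.079
grip_force: 30.0
```

```bash
python3 - <<'E'
from h import *
go([450+.6,6.8+20,301],88.3)
c=grab('scene','s2.png'); 
cv2.imwrite('pics/s2c.png',cv2.resize(c['color'][100:260,290:490,::-1],None,fx=3.5,fy=3.5,interpolation=cv2.INTER_CUBIC))
for n in('scene','top'):
    c=grab(n); W=cloud(c).reshape(-1,3); W=W[~np.isnan(W[:,0])]
    k=W[(abs(W[:,0]-450)<14)&(abs(W[:,1]-7)<60)&(W[:,2]>215)&(W[:,2]<252)]
    for y in range(-50,70,10):
        q=k[(k[:,1]>=y)&(k[:,1]<y+10)]
        if len(q):print(n,y,len(q),q.mean(0).round(1),q[:,2].max())
E
```

```text
at [460.8  24.3 301. ] [-1.7998e+02 -1.0000e-02  8.8420e+01] shift rows [ 0.037 -0.171 -0.   ]
turn rows z 0.012
scene -50 1 [455.9 -42.6 218. ] 217.96373839932247
scene -40 16 [457.8 -33.6 223.6] 234.6492411376106
scene -30 10 [457.1 -26.7 237.3] 245.59931570766062
scene -20 4 [455.9 -14.5 244.5] 246.53388573024827
scene -10 2 [455.3  -7.7 242.4] 243.56226113827697
scene 10 10 [450.4  14.8 236.8] 250.9952976960967
scene 20 27 [453.4  25.  238.9] 250.95116541481246
scene 30 41 [454.7  34.8 240.8] 250.71934728998903
scene 40 23 [459.7  45.9 229.4] 242.54663543893423
scene 50 9 [458.9  52.8 220.4] 230.04734214136263
top 30 4 [462.8  37.3 243.6] 244.33903810902035
top 40 29 [460.5  45.5 235.6] 244.28163529233396
top 50 8 [460.6  51.7 222.2] 227.08710196618446
```

View pics/s2c.png

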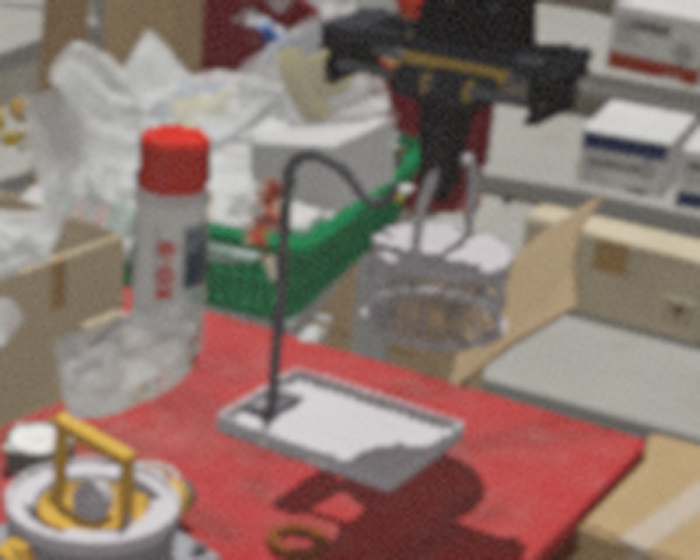

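The scene crop shows the strainer hanging level from the gripper just before the hook tip (crop px 400,190). The wire is above the tip and the cap below the hook. Also, the open drain at lower left shows the ball in the brass dish. I'll move in.

Emit:
send_rows(series="0.01 0.1 0 0 0 0;0.01 0.2 0 0 0 0;0.01 0.2 0 0 0 0;0.01 0.2 0 0 0 0;0.01 0.2 0 0 0 0")

```text
t: 8.48
eef_pos: [515.6, 25.5, 301.1]
tcp_rot: [-3.142, -0.0, 1.543]
ft_force: [0.7, -0.9, -2.0]
opening: 0.078
grip_force: 30.0
```

Emit:
send_rows(series="0 0.058 0 0 0 0;0 0 0 0 0 0")

```text
t: 8.72
eef_pos: [518.2, 25.4, 301.1]
tcp_rot: [-3.141, -0.0, 1.543]
ft_force: [-0.6, -0.3, -1.3]
opening: 0.076
grip_force: 30.0
```

Emit:
send_rows(series="0 0 0.1 0 0 0;0 0 0.15 0 0 0;0 0 0.12 0 0 0;0 0 0.06 0 0 0;0 0 0 0 0 0")

```text
t: 9.35
eef_pos: [518.1, 25.4, 275.1]
tcp_rot: [-3.141, -0.0, 1.543]
ft_force: [0.4, -0.8, -1.1]
opening: 0.074
grip_force: 30.0
```

```bash
python3 - <<'E'
from h import *
go([518.5,25.5,268],88.3)
c=grab('scene','s3.png'); 
cv2.imwrite('pics/s3c.png',cv2.resize(c['color'][100:240,320:480,::-1],None,fx=4.2,fy=4.2,interpolation=cv2.INTER_CUBIC))
print(env.state()['ft_force'])
E
```

```text
at [518.1  25.4 275.1] [-1.7997e+02 -1.0000e-02  8.8430e+01] shift rows [0.002 0.006 0.119]
turn rows z 0.013
[ 0.15393321 -0.11517733 -2.13282666]
```

View pics/s3c.png

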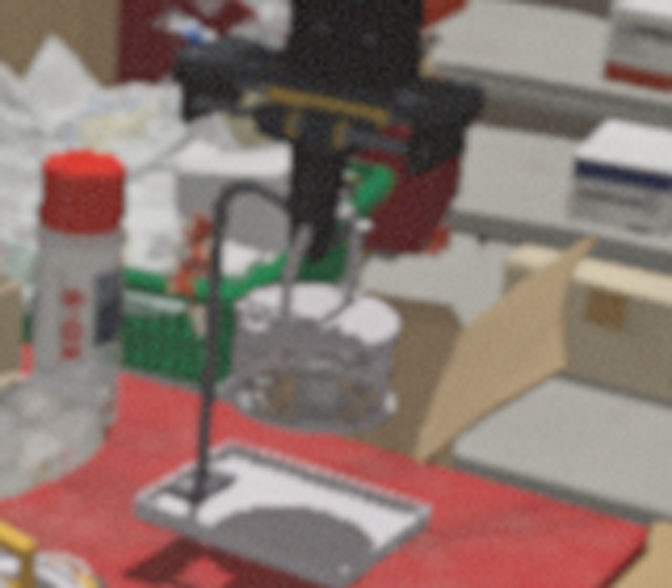

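The hook passes through the bail: the tip shows at crop (345,210), past the wire, with the cap below it. I'll lower gently until the weight comes off.

Emit:
send_rows(series="0 0 0.06 0 0 0;0 0 0.04 0 0 0;0 0 0 0 0 0")

```text
t: 9.78
eef_pos: [518.1, 25.4, 269.2]
tcp_rot: [-3.141, -0.0, 1.543]
ft_force: [0.6, 0.6, -1.8]
opening: 0.074
grip_force: 30.0
```

Emit:
send_rows(series="0 0 0.02 0 0 0;0 0 0 0 0 0")

```text
t: 10.02
eef_pos: [518.2, 25.4, 268.4]
tcp_rot: [3.141, -0.0, 1.543]
ft_force: [-0.3, 0.1, 0.2]
opening: 0.077
grip_force: 30.0
```

Emit:
send_rows(series="0 0 0.02 0 0 0;0 0 0 0 0 0")

```text
t: 10.28
eef_pos: [518.4, 25.4, 267.6]
tcp_rot: [3.14, 0.0, 1.543]
ft_force: [-0.5, 0.1, 5.7]
opening: 0.076
grip_force: 30.0
```

Emit:
send_rows(series="0 0 -0.015 0 0 0;0 0 0 0 0 0;0 0 0 0 0 0;0 0 0 0 0 0;0 0 0 0 0 0", fingers=0.35)

```text
t: 10.9
eef_pos: [518.2, 25.4, 267.9]
tcp_rot: [-3.142, -0.0, 1.543]
ft_force: [-0.6, -0.3, 0.0]
opening: 0.347
grip_force: 0.0
```

Emit:
send_rows(series="0 0 0 0 0 0;0 0 -0.1 0 0 0;0 0 -0.2 0 0 0;0 0 -0.3 0 0 0;0 0 -0.3 0 0 0")

```text
t: 11.52
eef_pos: [518.2, 25.4, 323.4]
tcp_rot: [3.141, -0.0, 1.543]
ft_force: [-0.0, 0.3, -0.0]
opening: 0.349
grip_force: 0.0
```

```bash
python3 - <<'E'
from h import *
for n in('scene','top'):
    c=grab(n,n+'4.png'); W=cloud(c).reshape(-1,3); W=W[~np.isnan(W[:,0])]
    k=W[(abs(W[:,0]-518)<70)&(abs(W[:,1]-5)<60)&(W[:,2]>75)&(W[:,2]<225)]
    cap=k[(k[:,2]>138)&(k[:,2]<158)].astype(np.float32); print(n,'cap',cap.mean(0),cv2.minEnclosingCircle(cap[:,:2].copy()),np.linalg.lstsq(np.c_[cap[:,:2],np.ones(len(cap))],cap[:,2],rcond=None)[0])
    D=W[(np.hypot(W[:,0]-575,W[:,1]-283)<60)&(W[:,2]>84)&(W[:,2]<108)]
    if len(D):
        v=np.linalg.svd(D[:,:2]-D[:,:2].mean(0))[2][0];pr=(D[:,:2]-D[:,:2].mean(0))@v; o=np.abs((D[:,:2]-D[:,:2].mean(0))@[-v[1],v[0]])
        print('strap',len(D),D.mean(0),D[:,2].max(),np.degrees(np.arctan2(v[1],v[0])),pr.min(),pr.max(),o.max())
go([575,283,300],-15)
c=dict(np.load('/tmp/scene.npz'))['color']; t=dict(np.load('/tmp/top.npz'))['color']
cv2.imwrite('pics/st4.png',np.vstack([cv2.resize(a,(600,290),interpolation=cv2.INTER_CUBIC) for a in(c[100:245,250:550,::-1],t[150:295,220:520,::-1])]))
E
```

```text
scene cap [509.69537  11.54877 147.26317] ((514.2957763671875, 5.4240851402282715), 53.42536544799805) [-4.96293792e-03 -5.86317361e-02  1.50469855e+02]
strap 156 [571.98175975 286.87728273  95.73042412] 101.79420856531199 166.53955927865746 -42.02301526151902 34.96491411209862 8.318674290536004
top cap [515.1823    25.947685 147.34668 ] ((517.545654296875, 7.816407680511475), 51.81962203979492) [-2.05380260e-02 -3.35832096e-02  1.58799019e+02]
strap 174 [575.57705575 284.46326332  99.01508149] 103.95021899722266 165.93326738512778 -38.59458125823945 36.93045035386454 6.250075704816598
at [518.6  25.4 324.2] [179.78   0.    88.43] shift rows [4.318 0.822 0.404]
turn rows z 10.343
```

View pics/st4.png

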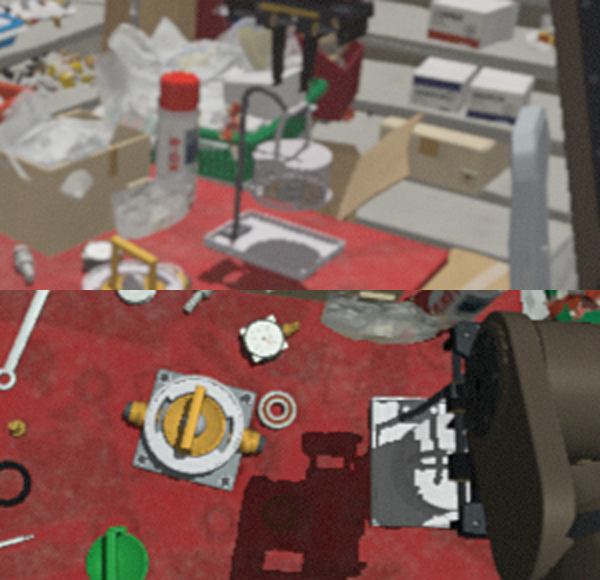

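The strainer hangs on the hook, released and level (top panel, 290,165). The drain is open with the brass strap running at about -14° (lower panel, 192,420). Next, move above the strap.

Emit:
send_rows(series="0.3 0.08 0 0 0 0;0.5 0.1 0 0 0 0;0.6 0.12 0.05 0 0 0;0.6 0.12 0.05 0 0 0;0.6 0.12 0.1 0 0 0", fingers=0.6)

```text
t: 12.25
eef_pos: [554.9, 182.7, 309.1]
tcp_rot: [-3.141, -0.0, 1.544]
ft_force: [-0.3, 0.2, 0.9]
opening: 0.6
grip_force: 0.0
```

Emit:
send_rows(series="0.6 0.12 0.1 0 0 0;0.6 0.1 0.1 0 0 0;0.52 0.07 0 0 0 0;0 0 0 0 0 0.6;0 0 0 0 0 0.96")

```text
t: 12.88
eef_pos: [574.5, 284.8, 296.7]
tcp_rot: [-3.14, 0.001, 1.268]
ft_force: [-0.3, 0.1, -0.2]
opening: 0.599
grip_force: 0.0
```

Emit:
send_rows(series="0 0 0 0 0 0.96;0 0 0 0 0 0.96;0 0 0 0 0 0.96;0 0 0 0 0 0.96;0 0 0 0 0 0.96")

```text
t: 13.5
eef_pos: [574.6, 284.2, 296.9]
tcp_rot: [-3.141, 0.001, 0.428]
ft_force: [-0.2, 0.6, -0.4]
opening: 0.599
grip_force: 0.0
```

Emit:
send_rows(series="0 0 0 0 0 0.96;0 0 0 0 0 0.96;0 0 0 0 0 0.96;0 0 0 0 0 0.96;0 0 0 0 0 0.04")

```text
t: 14.12
eef_pos: [574.7, 284.0, 297.1]
tcp_rot: [3.141, 0.001, -0.243]
ft_force: [0.4, -0.1, 0.1]
opening: 0.598
grip_force: 0.0
```

Emit:
send_rows(series="0 0 0 0 0 0;0 0 0 0 0 0")

```text
t: 14.38
eef_pos: [575.0, 283.4, 297.8]
tcp_rot: [3.142, 0.0, -0.242]
ft_force: [0.4, 0.6, 0.5]
opening: 0.602
grip_force: 0.0
```

```bash
python3 - <<'E'
from h import *
c=grab('wrist','w5.png'); W=cloud(c).reshape(-1,3); W=W[~np.isnan(W[:,0])]
D=W[(np.hypot(W[:,0]-575,W[:,1]-283)<60)&(W[:,2]>92)&(W[:,2]<106)]
v=np.linalg.svd(D[:,:2]-D[:,:2].mean(0))[2][0];pr=(D[:,:2]-D[:,:2].mean(0))@v; o=(D[:,:2]-D[:,:2].mean(0))@[-v[1],v[0]]
print(len(D),D.mean(0),D[:,2].max(),np.degrees(np.arctan2(v[1],v[0])),pr.min(),pr.max(),o.min(),o.max())
R=W[(np.hypot(W[:,0]-575,W[:,1]-283)<75)&(W[:,2]>40)&(W[:,2]<54)].astype(np.float32); print(cv2.minEnclosingCircle(R[:,:2].copy()))
go([575,284,153],-14)
E
```

```text
1067 [577.18456223 284.4943023   98.32430477] 100.9837866575401 165.85417662031114 -36.34221376382709 39.03521817561756 -5.536371993989016 6.045950826488089
((575.3386840820312, 284.93170166015625), 60.14698028564453)
at [575.  283.3 297.8] [ 1.800e+02  1.000e-02 -1.388e+01] shift rows [-0.003 -0.012  2.413]
turn rows z 0.012
```

View pics/w5.png

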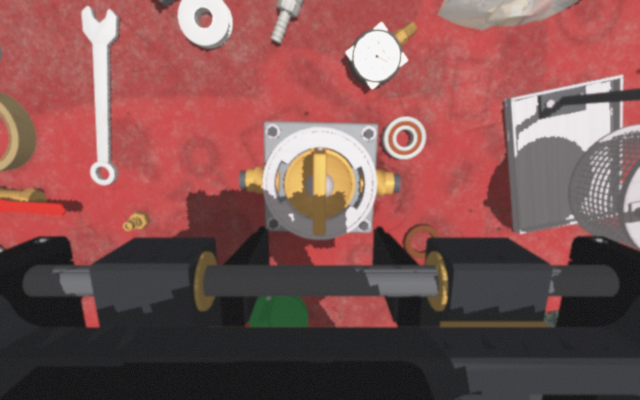

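The wrist view shows the brass strap vertical at (320,190) with the ball beneath it, and the strainer hanging at right. The drain centre is (575.3,284.8). I'll descend, then close in steps so the ball isn't jarred.

Emit:
send_rows(series="0 -0.024 0.4 0 0 0;0 0 0.5 0 0 0;0 0 0.5 0 0 0;0 0 0.45 0 0 0;0 0 0.3 0 0 0")

```text
t: 15.05
eef_pos: [575.3, 284.5, 167.8]
tcp_rot: [3.141, 0.001, -0.243]
ft_force: [-0.6, -0.1, -0.4]
opening: 0.604
grip_force: 0.0
```

Emit:
send_rows(series="0 0 0.18 0 0 0;0 0 0.08 0 0 0;0 0 0 0 0 0;0 0 0 0 0 0")

```text
t: 15.55
eef_pos: [575.7, 284.7, 154.1]
tcp_rot: [-3.141, -0.001, -0.244]
ft_force: [0.8, -0.4, 0.2]
opening: 0.599
grip_force: 0.0
```

Emit:
send_rows(series="0 0 0 0 0 0;0 0 0 0 0 0;0 0 0 0 0 0;0 0 0 0 0 0;0 0 0 0 0 0", fingers=0.17)

```text
t: 16.18
eef_pos: [575.4, 284.5, 153.3]
tcp_rot: [-3.141, 0.0, -0.244]
ft_force: [0.4, 0.1, 0.2]
opening: 0.181
grip_force: 0.0
```

Emit:
send_rows(series="0 0 0 0 0 0;0 0 0 0 0 0;0 0 0 0 0 0", fingers=0.14)

```text
t: 16.55
eef_pos: [575.4, 284.5, 153.4]
tcp_rot: [-3.141, -0.0, -0.244]
ft_force: [-0.5, 0.8, -1.0]
opening: 0.141
grip_force: 0.0
```

Emit:
send_rows(series="0 0 0 0 0 0;0 0 0 0 0 0;0 0 0 0 0 0", fingers=0.12)

```text
t: 16.92
eef_pos: [575.4, 284.6, 153.3]
tcp_rot: [-3.141, -0.0, -0.244]
ft_force: [-0.2, -0.1, 0.4]
opening: 0.123
grip_force: 28.4
```

Emit:
send_rows(series="0 0 0 0 0 0;0 0 0 0 0 0;0 0 0 0 0 0;0 0 0 0 0 0", fingers=0)

```text
t: 17.42
eef_pos: [575.4, 284.6, 153.4]
tcp_rot: [-3.141, -0.0, -0.244]
ft_force: [0.0, 0.4, -0.2]
opening: 0.122
grip_force: 30.0
```

```bash
python3 - <<'E'
from h import *
go([575.3,284.8,153],-14.2); s=env.state(); print(s['ft_force'],s['moment'],s['joints'])
c=grab('scene'); cv2.imwrite('pics/s6c.png',cv2.resize(c['color'][185:285,265:385,::-1],None,fx=5,fy=5,interpolation=cv2.INTER_CUBIC))
E
```

```text
at [575.4 284.6 153.4] [-179.99   -0.    -13.97] shift rows [-0.002 -0.004  0.006]
turn rows z 0.023
[ 0.04549628  0.42281471 -0.22115468] [0.07258723 0.13536179 0.00237547] [3.56415485e-01 6.69673954e-01 1.64176056e+00 1.12841847e-04
 8.30081476e-01 2.17097393e+00]
```

View pics/s6c.png

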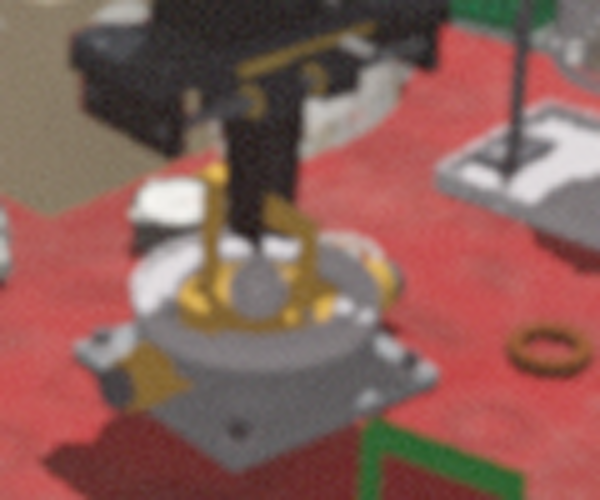

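The strap is gripped centrally and the ball is in the middle of the dish (crop 258,285). I'll turn it slowly.

Emit:
send_rows(series="0 0 0 0 0 -0.05;0 0 0 0 0 -0.1;0 0 0 0 0 -0.2;0 0 0 0 0 -0.25;0 0 0 0 0 -0.3")

```text
t: 18.1
eef_pos: [575.4, 284.5, 153.4]
tcp_rot: [-3.142, 0.0, -0.084]
ft_force: [0.5, -0.5, -0.8]
opening: 0.126
grip_force: 30.0
```

Emit:
send_rows(series="0 0 0 0 0 -0.3;0 0 0 0 0 -0.3;0 0 0 0 0 -0.3;0 0 0 0 0 -0.3;0 0 0 0 0 -0.3")

```text
t: 18.73
eef_pos: [575.4, 284.5, 153.4]
tcp_rot: [-3.142, -0.0, 0.178]
ft_force: [-0.1, 0.2, -1.0]
opening: 0.126
grip_force: 30.0
```

```bash
python3 -c "
from h import *
go([575.4,284.6,153.4],-14+86); s=env.state(); print(s['ft_force'],s['moment'])"
```

```text
at [575.4 284.5 153.4] [-180.     -0.     10.21] shift rows [ 0.    -0.002 -0.001]
turn rows z -6.179
[-0.13166587  0.24183614 -1.01903955] [-0.05906116  0.15558818 -0.01818974]
```

Emit:
send_rows(series="0 0 0 0 0 -0.2;0 0 0 0 0 -0.3;0 0 0 0 0 -0.3;0 0 0 0 0 -0.3;0 0 0 0 0 -0.3")

```text
t: 19.35
eef_pos: [575.4, 284.5, 153.3]
tcp_rot: [-3.142, -0.0, 0.422]
ft_force: [-0.3, -0.3, -0.4]
opening: 0.121
grip_force: 30.0
```

Emit:
send_rows(series="0 0 0 0 0 -0.3;0 0 0 0 0 -0.3;0 0 0 0 0 -0.3;0 0 0 0 0 -0.3;0 0 0 0 0 -0.3")

```text
t: 19.98
eef_pos: [575.4, 284.5, 153.4]
tcp_rot: [-3.142, -0.0, 0.684]
ft_force: [0.3, -0.3, -0.0]
opening: 0.123
grip_force: 30.0
```

Emit:
send_rows(series="0 0 0 0 0 -0.3;0 0 0 0 0 -0.3;0 0 0 0 0 -0.3;0 0 0 0 0 -0.3;0 0 0 0 0 -0.3")

```text
t: 20.6
eef_pos: [575.9, 284.0, 153.6]
tcp_rot: [3.14, -0.0, 0.945]
ft_force: [2.1, -3.9, 2.4]
opening: 0.12
grip_force: 30.1
```

Emit:
send_rows(series="0 0 0 0 0 -0.3;0 0 0 0 0 -0.3;0 0 0 0 0 -0.3;0 0 0 0 0 -0.3;0 0 0 0 0 -0.25")

```text
t: 21.22
eef_pos: [576.2, 284.0, 154.1]
tcp_rot: [3.14, -0.001, 1.197]
ft_force: [1.2, -8.1, 6.0]
opening: 0.147
grip_force: 32.5
```

Emit:
send_rows(series="0 0 0 0 0 -0.18;0 0 0 0 0 -0.1;0 0 0 0 0 -0.05;0 0 0 0 0 0;0 0 0 0 0 0")

```text
t: 21.85
eef_pos: [576.2, 283.9, 154.2]
tcp_rot: [3.14, -0.001, 1.252]
ft_force: [2.3, -5.6, 6.3]
opening: 0.154
grip_force: 35.8
```

```bash
python3 - <<'E'
from h import *
go([575.4,284.6,153.4],72); s=env.state(); print(s['ft_force'],s['moment'])
for n in('top','scene'):
    c=grab(n); W=cloud(c).reshape(-1,3); W=W[~np.isnan(W[:,0])]
    f=W[(np.hypot(W[:,0]-575,W[:,1]-284.6)<97)&(W[:,2]>6)&(W[:,2]<14)].astype(np.float32)
    q=W[(abs(np.hypot(W[:,0]-575.3,W[:,1]-284.8)-78)<9)&(W[:,2]>15)&(W[:,2]<42)]
    a=np.radians(2*75);ang=np.arctan2(q[:,1]-284.8,q[:,0]-575.3); print(n,len(q),'stub az',np.degrees(np.angle(np.exp(2j*ang).mean()))/2)
    D=W[(np.hypot(W[:,0]-575,W[:,1]-284.6)<45)&(W[:,2]>84)&(W[:,2]<105)&(np.hypot(W[:,0]-575,W[:,1]-284.6)>20)]
    if len(D): ang=np.arctan2(D[:,1]-284.8,D[:,0]-575.3); print('strap',len(D),np.degrees(np.angle(np.exp(2j*ang).mean()))/2)
E
```

```text
at [576.2 283.9 154.2] [ 1.799e+02 -5.000e-02  7.176e+01] shift rows [ 0.006 -0.016  0.013]
turn rows z -0.024
[ 2.29604479 -5.60325553  6.25955928] [-0.9958691  -0.30786293 -0.99765748]
top 0 stub az nan
scene 154 stub az 73.62595949142502
strap 96 59.88173871007159<stdin>:7: RuntimeWarning: Mean of empty slice.
  ret = ret.dtype.type(ret / rcount)
```

The strap seems to be slipping in the grip: the opening grew and there is a 1 N·m twist. I'll take a look.

```bash
python3 - <<'E'
from h import *
a=dict(np.load('/tmp/scene.npz'))['color'];t=grab('wrist')['color']
cv2.imwrite('pics/m7.png',np.hstack([cv2.resize(x,(400,400),interpolation=cv2.INTER_CUBIC) for x in(a[185:285,265:365,::-1],t[60:340,180:460,::-1])]))
E
```

```text
(no output)
```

View pics/m7.png

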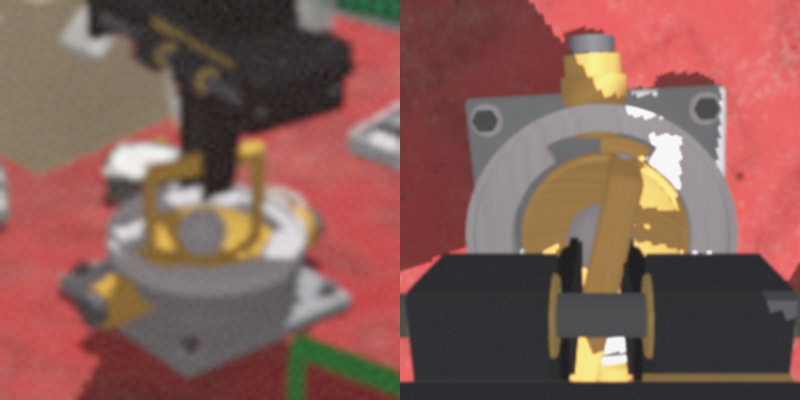

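The right panel shows the strap about 9–10° behind the pads, at (607,260), with its lug just inside the notch. The left panel shows the ball still in the middle. I'll unwind the tool to line up with the strap and read the loads.

Emit:
send_rows(series="0 0 0 0 0 0.2;0 0 0 0 0 0.2;0 0 0 0 0 0")

```text
t: 22.38
eef_pos: [576.2, 283.9, 154.2]
tcp_rot: [3.14, -0.001, 1.183]
ft_force: [1.3, -4.9, 5.3]
opening: 0.141
grip_force: 30.8
```

Emit:
send_rows(series="0 0 0 0 0 0.2;0 0 0 0 0 0.2;0 0 0 0 0 0;0 0 0 0 0 0")

```text
t: 22.88
eef_pos: [576.3, 284.1, 154.2]
tcp_rot: [3.14, -0.001, 1.114]
ft_force: [2.8, -5.2, 5.0]
opening: 0.129
grip_force: 29.1
```

```bash
python3 - <<'E'
from h import *
s=env.state(); print(s['ft_force'],s['moment'],s['opening'],s['grip_force'])
go([575.4,284.6,153.4],72)
c=grab('wrist'); W=cloud(c).reshape(-1,3); W=W[~np.isnan(W[:,0])]
r=np.hypot(W[:,0]-575.3,W[:,1]-284.8)
D=W[(r<60)&(W[:,2]>92)&(W[:,2]<106)&(r>22)]
v=np.linalg.svd(D[:,:2]-D[:,:2].mean(0))[2][0]
print('strap',len(D),D.mean(0),np.degrees(np.arctan2(v[1],v[0])),(D[:,:2]@v).max()-np.array([575.3,284.8])@v)
n=np.array([-v[1],v[0]]); print('line offset',(D[:,:2].mean(0)-[575.3,284.8])@n)
E
```

```text
[ 2.78270357 -5.23949464  5.01213265] [-0.97900007 -0.36782199 -0.33515453] 0.12919486490954651 29.113340307958424
at [576.3 284.1 154.2] [ 1.7988e+02 -6.0000e-02  6.3830e+01] shift rows [ 0.002 -0.017  0.013]
turn rows z -0.817
strap 1532 [581.1756663  295.07515961  98.86393905] -120.42970505797507 34.915342594740196
line offset -0.1378714379360364
```

The strap is at 59.6° and loads remain, which suggests I'm gripping slightly off-axis. I'll release, rise and re-measure the dish axis before regripping.

Emit:
send_rows(series="0 0 0 0 0 0;0 0 0 0 0 0;0 0 0 0 0 0;0 0 0 0 0 0", fingers=0.4)

```text
t: 23.42
eef_pos: [575.3, 284.6, 153.2]
tcp_rot: [-3.141, 0.0, 1.114]
ft_force: [-0.0, -0.2, -0.2]
opening: 0.399
grip_force: 0.0
```

Emit:
send_rows(series="0 0 -0.2 0 0 0;0 0 -0.5 0 0 0;0 0 -0.7 0 0 0;0 0 -0.7 0 0 0;0 0 -0.3 0 0 0")

```text
t: 24.05
eef_pos: [575.6, 284.7, 301.0]
tcp_rot: [3.139, -0.003, 1.114]
ft_force: [-0.7, 0.7, -0.2]
opening: 0.398
grip_force: 0.0
```

Emit:
send_rows(series="0 0 0 0 0 0;0 0 0 0 0 0")

```text
t: 24.3
eef_pos: [575.1, 284.4, 296.7]
tcp_rot: [-3.141, 0.001, 1.114]
ft_force: [1.0, 0.2, -0.8]
opening: 0.403
grip_force: 0.0
```

```bash
python3 - <<'E'
from h import *
s=env.state(); print(s['ft_force'],s['moment'])
go([575.3,284.8,153.4],60)
for n in('wrist','top','scene'):
    c=grab(n); W=cloud(c).reshape(-1,3); W=W[~np.isnan(W[:,0])]
    r=np.hypot(W[:,0]-575.3,W[:,1]-284.8)
    D=W[(r<60)&(W[:,2]>92)&(W[:,2]<106)]
    v=np.array([.5,.866])
    if len(D)>10: v=np.linalg.svd(D[:,:2]-D[:,:2].mean(0))[2][0]; v*=np.sign(v[1])
    m=np.array([-v[1],v[0]]); pr=(D[:,:2]-[575.3,284.8])@v; o=(D[:,:2]-[575.3,284.8])@m
    print(n,'strap',len(D),np.degrees(np.arctan2(v[1],v[0])),'along',pr.min(),pr.max(),'across',o.min(),o.max(),'z ends',D[pr<-15,2].mean(),D[pr>15,2].mean())
    B=W[(r<14)&(W[:,2]>50)&(W[:,2]<68)]; print('ball',len(B),B.mean(0))
    R=W[(r<64)&(W[:,2]>45)&(W[:,2]<54)].astype(np.float32); print('rim',cv2.minEnclosingCircle(R[:,:2].copy()))
    if n=='wrist': 
        u,w=pix(c,[575,284,60]).astype(int); print(u,w); x=c['color'][max(0,w-100):w+100,u-130:u+130,::-1]; cv2.imwrite('pics/w8.png',cv2.resize(x,None,fx=3,fy=3,interpolation=cv2.INTER_CUBIC))
E
```

```text
[ 0.99513737  0.16582167 -0.82334819] [-0.10176783  0.05309877 -0.0274228 ]
at [575.1 284.4 296.7] [-1.7996e+02  4.0000e-02  6.3830e+01] shift rows [ 0.007 -0.     2.388]
turn rows z 0.383
wrist strap 1086 59.217322726782115 along -36.02194973770178 39.91735456227789 across -6.497024002997872 5.536616476554639 z ends 99.64202034951116 98.62036297671496
ball 200 [573.80507092 287.50751511  58.08063873]
rim ((575.189453125, 284.89849853515625), 60.227149963378906)
322 189Traceback (most recent call last):
  File "<stdin>", line 11, in <module>
    return umr_minimum(a, axis, None, out, keepdims, initial, where)
ValueError: zero-size array to reduction operation minimum which has no identity
```

View pics/w8.png

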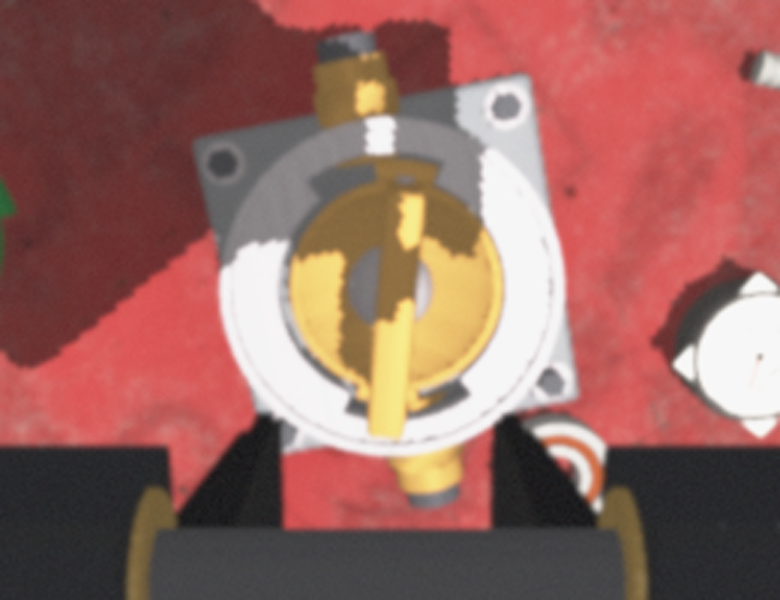

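The picture shows both lugs inside their notches (top at (405,165), bottom at (400,400)) and the ball in the middle at (391,284). The dish sits about 2 mm off the ring's centre. I'll regrip along the strap, pull the dish back on axis and turn on.

Emit:
send_rows(series="0 0 0 0 0 0.46;0.028 0 0.4 0 0 0;0 0 0.5 0 0 0;0 0 0.5 0 0 0;0 0 0.45 0 0 0")

```text
t: 25.02
eef_pos: [575.9, 285.8, 184.3]
tcp_rot: [-3.14, 0.001, 1.034]
ft_force: [-0.0, -0.4, -0.1]
opening: 0.4
grip_force: 0.0
```

Emit:
send_rows(series="0 0 0.28 0 0 0;0 0 0.18 0 0 0;0 0 0.08 0 0 0;0 0 0 0 0 0;0 0 0 0 0 0", fingers=0.2)

```text
t: 25.65
eef_pos: [576.5, 286.1, 154.7]
tcp_rot: [3.141, -0.001, 1.034]
ft_force: [-0.4, -0.3, -0.3]
opening: 0.199
grip_force: 0.0
```

Emit:
send_rows(series="0 0 0 0 0 0;0 0 0 0 0 0;0 0 0 0 0 0", fingers=0.14)

```text
t: 26.02
eef_pos: [576.7, 285.9, 154.4]
tcp_rot: [3.141, -0.001, 1.034]
ft_force: [2.2, -2.4, 2.7]
opening: 0.135
grip_force: 1.5
```

Emit:
send_rows(series="0 0 0 0 0 0;0 0 0 0 0 0;0 0 0 0 0 0", fingers=0.12)

```text
t: 26.4
eef_pos: [577.1, 285.7, 154.4]
tcp_rot: [3.14, -0.001, 1.034]
ft_force: [4.6, -3.9, 3.6]
opening: 0.121
grip_force: 28.9
```

Emit:
send_rows(series="0 0 0 0 0 0;0 0 0 0 0 0;-0.01 0 0 0 0 0;-0.01 0 0 0 0 0;0 0 0 0 0 0", fingers=0)

```text
t: 27.02
eef_pos: [576.8, 285.4, 154.5]
tcp_rot: [3.139, -0.003, 1.033]
ft_force: [7.0, 1.7, 0.2]
opening: 0.121
grip_force: 30.0
```

```bash
python3 - <<'E'
from h import *
go([575.25,284.9,153.4],72); s=env.state(); print(s['ft_force'],s['moment'],s['opening'])
E
```

```text
at [576.8 285.4 154.5] [179.87  -0.18  59.21] shift rows [-0.02  -0.018  0.018]
turn rows z -1.279
[7.010854   1.68551227 0.17499113] [ 0.06821695 -1.15870328  0.01525549] 0.12148667188335906
```

The dish resists sideways toward -x, so it seems my axis is a bit off and the dish is pinned against a wall. I'll probe for the free play by easing toward the load-free side.

Emit:
send_rows(series="0.012 0.015 0 0 0 0;0.013 0.015 0 0 0 0;0 0 0 0 0 0")

```text
t: 27.4
eef_pos: [577.8, 285.4, 154.3]
tcp_rot: [-3.141, 0.0, 1.034]
ft_force: [0.4, -1.5, 5.7]
opening: 0.119
grip_force: 30.0
```

```bash
python3 - <<'E'
from h import *
go([575.25,284.9,153.4],72); s=env.state(); print(s['ft_force'],s['moment'],s['opening'])
E
```

```text
at [577.8 285.4 154.3] [-179.98    0.     59.22] shift rows [-0.029 -0.033  0.015]
turn rows z -1.278
[ 0.38713035 -1.50312526  5.71106042] [-0.1640941   0.02928709  0.01865142] 0.11914518833926972
```

Emit:
send_rows(series="0.01 0.015 0 0 0 0;0 0 0 0 0 0;0 0 0 0 0 0")

```text
t: 27.78
eef_pos: [578.4, 285.3, 154.3]
tcp_rot: [-3.14, 0.001, 1.034]
ft_force: [-3.4, -1.3, 7.9]
opening: 0.126
grip_force: 30.0
```

```bash
python3 - <<'E'
from h import *
go([575.25,284.9,153.4],72); s=env.state(); print(s['ft_force'],s['moment'],s['opening'])
E
```

```text
at [578.4 285.3 154.3] [-1.7993e+02  6.0000e-02  5.9230e+01] shift rows [-0.032 -0.042  0.015]
turn rows z -1.277
[-3.42105993 -1.32362146  7.91338186] [-0.3347015   0.58705352  0.01839898] 0.12578782032957891
```

The residual load is mostly vertical: the pads closed before the arm had settled, which pins the dish on its floor. I'll take off the vertical and lateral load.

Emit:
send_rows(series="-0.005 -0.01 -0.012 0 0 0;0 0 -0.012 0 0 0;0 0 0 0 0 0;0 0 0 0 0 0")

```text
t: 28.28
eef_pos: [578.0, 285.4, 154.6]
tcp_rot: [-3.14, 0.001, 1.034]
ft_force: [0.6, 0.9, -9.7]
opening: 0.122
grip_force: 30.0
```

```bash
python3 - <<'E'
from h import *
go([575.25,284.9,153.4],72); s=env.state(); print(s['ft_force'],s['moment'],s['opening'])
E
```

```text
at [578.  285.4 154.6] [-1.7993e+02  7.0000e-02  5.9230e+01] shift rows [-0.03  -0.035  0.019]
turn rows z -1.277
[ 0.56353336  0.86054892 -9.69687908] [ 0.09094306 -0.02805773  0.05432993] 0.1223120156972334
```

Now it's held both up and down, so the dish is wedged. I'll neutralise the vertical load and back it off clockwise to unjam it.

Emit:
send_rows(series="0 0 0.011 0 0 0;0 0 0 0 0 0.2;0 0 0 0 0 0.3;0 0 0 0 0 0;0 0 0 0 0 0")

```text
t: 28.9
eef_pos: [578.4, 285.4, 154.9]
tcp_rot: [3.142, -0.0, 0.947]
ft_force: [-0.1, 0.6, -4.7]
opening: 0.124
grip_force: 30.0
```

```bash
python3 - <<'E'
from h import *
go([575.25,284.9,153.4],72); s=env.state(); print(s['ft_force'],s['moment'],s['opening'])
E
```

```text
at [578.4 285.4 154.9] [ 1.800e+02 -1.000e-02  5.424e+01] shift rows [-0.037 -0.038  0.025]
turn rows z -1.776
[-0.09456132  0.64014041 -4.66090691] [-0.18302282  0.18993083 -0.20713225] 0.12374238862561503
```

Emit:
send_rows(series="0 0 0 0 0 0.3;0 0 0 0 0 0.2;0 0 0 0 0 0;0 0 0 0 0 0")

```text
t: 29.4
eef_pos: [578.4, 285.4, 154.9]
tcp_rot: [3.141, -0.0, 0.86]
ft_force: [-0.5, -1.0, -2.4]
opening: 0.121
grip_force: 30.0
```

```bash
python3 - <<'E'
from h import *
go([575.25,284.9,153.4],72); s=env.state(); print(s['ft_force'],s['moment'],s['opening'])
c=grab('wrist'); W=cloud(c).reshape(-1,3); W=W[~np.isnan(W[:,0])]
r=np.hypot(W[:,0]-575.3,W[:,1]-284.8)
D=W[(r<60)&(W[:,2]>92)&(W[:,2]<106)&(r>22)]
v=np.linalg.svd(D[:,:2]-D[:,:2].mean(0))[2][0]
print('strap',len(D),D.mean(0),np.degrees(np.arctan2(v[1],v[0])))
E
```

```text
at [578.4 285.4 154.9] [ 1.7999e+02 -1.0000e-02  4.9280e+01] shift rows [-0.041 -0.034  0.025]
turn rows z -2.272
[-0.54197388 -0.96768158 -2.37462336] [-0.20535955  0.32631899 -0.029185  ] 0.12094985304651051
strap 1487 [585.18336717 295.42206842  99.19370788] -130.67153452565816
```

It's unjammed: the dish turned back with the tool to 49°, lateral load is about 0, and its weight is carried. I'll slide it toward the measured ring axis.

Emit:
send_rows(series="-0.015 -0.014 0 0 0 0;-0.015 -0.013 0 0 0 0;0 0 0 0 0 0;0 0 0 0 0 0")

```text
t: 29.95
eef_pos: [576.1, 285.2, 154.8]
tcp_rot: [3.141, -0.001, 0.859]
ft_force: [0.4, 0.6, -3.0]
opening: 0.122
grip_force: 30.0
```

```bash
python3 - <<'E'
from h import *
go([575.25,284.9,153.4],72); s=env.state(); print(s['ft_force'],s['moment'],s['opening'])
c=grab('wrist'); x=c['color'][60:260,190:450,::-1]; cv2.imwrite('pics/w9.png',cv2.resize(x,None,fx=3,fy=3,interpolation=cv2.INTER_CUBIC))
E
```

```text
at [576.1 285.2 154.8] [ 1.7999e+02 -3.0000e-02  4.9230e+01] shift rows [-0.013 -0.007  0.023]
turn rows z -2.277
[ 0.36090464  0.57908242 -3.01158356] [ 0.25846651 -0.07802432  0.02381101] 0.12217562487473775
```

View pics/w9.png

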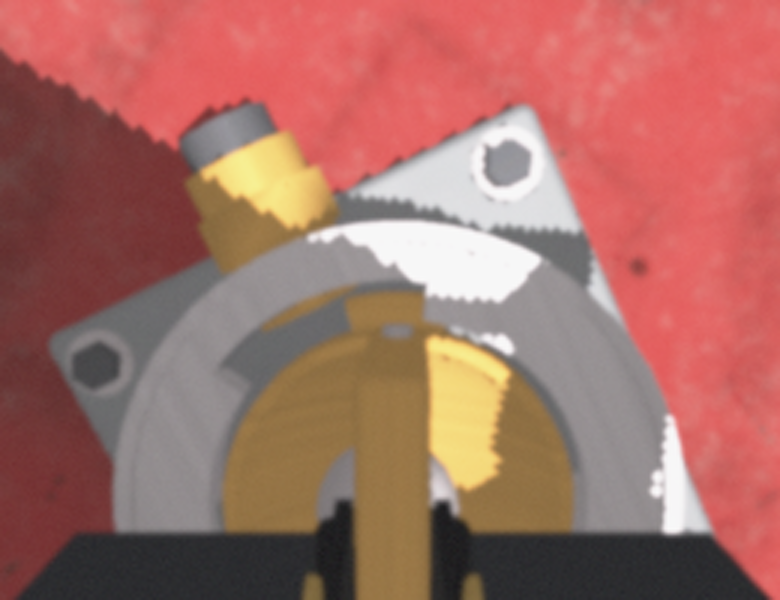

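The dish is now centred in the ring (dish cols 222–575, ring 115–680), the lug is partly in the notch at (390,300), and the ball is in the middle. I'll turn on gently.

Emit:
send_rows(series="0 0 0 0 0 -0.15;0 0 0 0 0 -0.25;0 0 0 0 0 -0.25;0 0 0 0 0 -0.2;0 0 0 0 0 -0.1")

```text
t: 30.62
eef_pos: [575.9, 285.0, 154.6]
tcp_rot: [-3.141, 0.0, 1.026]
ft_force: [-0.1, 0.4, -3.1]
opening: 0.126
grip_force: 30.7
```

Emit:
send_rows(series="0 0 0 0 0 -0.15;0 0 0 0 0 -0.15;0 0 0 0 0 0")

```text
t: 31.0
eef_pos: [575.9, 285.0, 154.7]
tcp_rot: [-3.141, 0.0, 1.078]
ft_force: [-1.2, 0.2, -2.2]
opening: 0.128
grip_force: 31.0
```

```bash
python3 - <<'E'
from h import *
go([575.25,284.9,153.4],72); s=env.state(); print(s['ft_force'],s['moment'],s['opening'])
E
```

```text
at [575.9 285.  154.7] [-1.7999e+02  1.0000e-02  6.1740e+01] shift rows [-0.007 -0.009  0.022]
turn rows z -1.026
[-1.16265153  0.23563726 -2.20323176] [-0.06981448  0.28904775 -0.64142974] 0.1284861140634563
```

I have gone past the 10-picture allowance, so from here I work from depth numbers only. The load is now a pure couple, so I'll map depth in the notch for an obstacle.

```bash
python3 - <<'E'
from h import *
for n in('wrist','scene'):
    c=grab(n); W=cloud(c); C=c['color'].reshape(-1,3); W=W.reshape(-1,3); 
    d=W[:,:2]-[575.3,284.9]; r=np.hypot(*d.T); az=(np.degrees(np.arctan2(d[:,1],d[:,0]))+14.7)%360
    if n=='wrist':
        k=(r<60)&(r>22)&(W[:,2]>92)&(W[:,2]<106); D=W[k]; v=np.linalg.svd(D[:,:2]-D[:,:2].mean(0))[2][0]; print('strap',np.degrees(np.arctan2(v[1],v[0])))
    for lo,hi in((41.5,44.5),(44.5,47.5)):
        print(n,lo)
        for a in list(range(48,126,6))+list(range(228,306,6)):
            k=(r>lo)&(r<hi)&(az>=a)&(az<a+6)&(W[:,2]<60)
            if k.sum()>2: print(a,k.sum(),np.percentile(W[k,2],[10,50,90]).round(1),C[k].mean(0).round())
E
```

```text
strap -121.96623725742056
wrist 41.5
48 36 [45.  45.4 46.1] [247. 247. 247.]
54 45 [27.2 36.5 45.5] [180. 173. 167.]
60 34 [34.3 34.8 35.8] [154. 120.  74.]
66 33 [34.7 35.4 36.2] [157. 122.  74.]
72 35 [34.6 35.2 35.8] [157. 122.  74.]
78 35 [34.5 35.1 36. ] [158. 123.  74.]
84 29 [33.8 34.9 36. ] [154. 121.  78.]
90 30 [27.  27.5 28.6] [115. 109. 106.]
96 31 [26.7 27.3 28.4] [110. 108. 107.]
102 30 [26.7 27.7 28.5] [107. 107. 109.]
108 30 [26.5 27.5 28.3] [107. 106. 108.]
114 56 [27.2 40.1 46. ] [129. 125. 127.]
120 35 [44.9 45.5 46.1] [152. 147. 148.]
wrist 44.5
48 39 [45.1 45.5 46.5] [244. 243. 243.]
54 46 [27.2 36.  45.7] [167. 165. 165.]
60 35 [27.1 27.6 30.8] [120. 113. 107.]
66 35 [27.  28.1 33.2] [124. 115. 106.]
72 34 [27.1 27.7 33.8] [130. 116. 101.]
78 37 [27.8 33.2 34.6] [147. 120.  85.]
84 35 [34.1 35.  35.8] [155. 123.  81.]
90 28 [34.1 35.3 36. ] [149. 120.  84.]
96 25 [27.5 32.5 34. ] [137. 117.  92.]
102 31 [27.  27.8 29.7] [116. 111. 108.]
108 31 [26.9 27.6 28.7] [110. 109. 110.]
114 62 [27.1 41.  46.1] [130. 127. 128.]
120 36 [44.9 45.5 46.3] [154. 148. 150.]
scene 41.5
48 6 [39.8 42.9 46.4] [155. 151. 153.]
114 3 [21.1 44.1 46. ] [119. 109. 105.]
120 3 [ 9.6 11.9 38.2] [108. 103. 104.]
300 3 [44.1 44.6 46.2] [189. 181. 181.]
scene 44.5
96 4 [14.1 17.  36.1] [112.  97.  88.]
102 4 [ 9.8 12.9 37.2] [106.  98.  94.]
108 4 [10.4 12.7 16.2] [97. 92. 94.]
114 4 [11.7 16.1 37.6] [106. 100.  98.]
120 5 [10.  17.2 34.4] [102.  99. 100.]
300 3 [46.3 48.  48.1] [209. 204. 208.]
```

```bash
python3 - <<'E'
from h import *
from scipy.spatial.transform import Rotation as Ro
c=dict(np.load('/tmp/wrist.npz')); s=env.state()
def T(p,rpy): M=np.eye(4);M[:3,:3]=Ro.from_euler('xyz',rpy).as_matrix();M[:3,3]=p;return M
E_=np.eye(4);E_[:3,:3]=c['R'];E_[:3,3]=c['t']
CT=E_@T(s['eef_pos'],s['tcp_rot'])
def cam(p,rpy): M=CT@np.linalg.inv(T(p,rpy)); return dict(R=M[:3,:3],t=M[:3,3],fovy=c['fovy'],cx=c['cx'],cy=c['cy'])
w5=cv2.imread('pics/w5.png')[:,:,::-1].astype(int)
w8s=cv2.imread('pics/w8.png'); w8=np.zeros((400,640,3),int); w8[89:289,192:452]=cv2.resize(w8s,(260,200),interpolation=cv2.INTER_AREA)[:,:,::-1]
for nm,im,k in(('w5',w5,cam([575,283.3,297.8],np.radians([180,.01,-13.88]))),('w8',w8,cam([575.1,284.4,296.7],np.radians([-179.96,.04,63.83])))):
    for base in(0,180):
        print(nm,base,'az step 5 from 50 to 120; R-B by radius')
        for r in(40,42,44,45.5,47):
            row=[]
            for a in range(50,125,5):
                t=np.radians(a+base-14.7); u,v=pix(k,[575.3+r*np.cos(t),284.9+r*np.sin(t),33]).round().astype(int)
                q=im[v-0:v+1,u:u+1].mean((0,1)); row.append(int(q[0]-q[2]))
            print(r,row)
E
```

```text
w5 0 az step 5 from 50 to 120; R-B by radius
40 [66, 93, 85, 34, 58, 64, 106, 69, 85, 71, 100, 54, 63, 43, 33]
42 [2, 4, -1, 5, -2, -2, 4, -2, 1, 0, 4, 8, 15, 6, 7]
44 [3, 3, -1, -3, -3, -3, -1, -1, 9, 0, -1, -4, -2, 2, 4]
45.5 [2, 2, 1, -3, -3, 8, 9, 50, 45, 46, 6, -3, -1, 1, 2]
47 [3, 2, 0, -2, -3, 45, 101, 107, 99, 93, 23, -2, -1, 2, 3]
w5 180 az step 5 from 50 to 120; R-B by radius
40 [17, 8, 6, -3, 0, -1, -1, -2, -3, -1, 3, -2, -2, 0, 4]
42 [4, 5, -2, -4, -2, -2, 3, 3, 20, 17, -2, -1, -3, -2, 3]
44 [2, 5, -3, -2, -2, -2, 51, 80, 83, 80, 41, 26, -1, 3, 1]
45.5 [2, 4, -1, 0, -2, 1, 54, 102, 118, 115, 71, 40, 3, 2, 2]
47 [2, 4, 1, -1, 0, 1, 24, 25, 69, 60, 17, 29, 1, 2, 2]
w8 0 az step 5 from 50 to 120; R-B by radius
40 [10, 22, 75, 74, 51, 55, 79, 67, 7, -1, 1, 0, -1, 0, 1]
42 [3, 7, 77, 79, 79, 77, 82, 76, -1, -1, -1, 0, -1, -2, 3]
44 [3, 7, 75, 72, 69, 72, 76, 74, 14, 6, 1, -1, 0, -1, 3]
45.5 [3, 5, 53, 55, 46, 52, 67, 65, 60, 50, 14, 1, -2, 0, 2]
47 [4, 4, 8, 5, 13, 15, 26, 22, 52, 49, 36, 6, 0, 0, 4]
w8 180 az step 5 from 50 to 120; R-B by radius
40 [84, 49, 108, 126, 122, 114, 108, 116, 124, 106, 110, 107, 91, 110, 117]
42 [4, 6, 45, 121, 125, 115, 108, 116, 120, 27, 36, 27, 39, 67, 71]
44 [3, 3, 47, 115, 125, 115, 109, 119, 121, 68, 22, 12, 0, 4, 1]
45.5 [1, 1, 7, 82, 124, 115, 110, 126, 125, 112, 60, 15, -2, 2, 0]
47 [1, 1, 0, 21, 124, 115, 109, 124, 124, 96, 52, 6, 0, 2, 1]
```

Depth and colour show that the brass stub ends intrude at az 75–100 on both sides at r≈45. The lug corners wedge between them just as the lugs enter the notches at about 74° from the drain's heading. I'll press a little further round, then test a gentle lift while watching Fz.

Emit:
send_rows(series="0 0 0 0 0 -0.15;0 0 0 0 0 -0.15;0 0 0 0 0 -0.1;0 0 0 0 0 0")

```text
t: 31.6
eef_pos: [576.1, 285.0, 154.8]
tcp_rot: [3.141, -0.0, 1.148]
ft_force: [0.8, -0.0, -2.1]
opening: 0.134
grip_force: 31.4
```

Emit:
send_rows(series="0 0 -0.01 0 0 0;0 0 0 0 0 0;0 0 -0.01 0 0 0;0 0 0 0 0 0")

```text
t: 32.1
eef_pos: [575.7, 285.0, 155.3]
tcp_rot: [-3.141, 0.001, 1.147]
ft_force: [2.0, -1.5, -13.3]
opening: 0.133
grip_force: 31.0
```

```bash
cat > m.py <<'E'
from h import *
def strap():
    go([575.3,284.9,153.4],72); s=env.state(); print('F',s['ft_force'].round(1),'M',s['moment'].round(2),'op',round(s['opening'],3),'t',s['t'])
    c=grab('wrist'); W=cloud(c).reshape(-1,3); W=W[~np.isnan(W[:,0])]
    r=np.hypot(W[:,0]-575.3,W[:,1]-284.8)
    D=W[(r<60)&(W[:,2]>92)&(r>22)&(W[:,2]<110)]; v=np.linalg.svd(D[:,:2]-D[:,:2].mean(0))[2][0]; v*=np.sign(v[1])
    A=np.linalg.lstsq(np.c_[(D[:,:2]-D[:,:2].mean(0))@v,np.ones(len(D))],D[:,2],rcond=None)[0]
    print('strap az',np.degrees(np.arctan2(v[1],v[0])).round(2),'z',A.round(3))
strap()
E
python3 m.py
```

```text
at [575.7 285.  155.3] [-1.7995e+02  5.0000e-02  6.5730e+01] shift rows [-0.004 -0.006  0.031]
turn rows z -0.627
F [  2.   -1.5 -13.3] M [-0.27 -0.41 -0.67] op 0.133 t 32.1
strap az 60.48 z [-1.1000e-02  9.9683e+01]
```

The strap advanced to 60.5°, so it is creeping through. I'll drop the lift and keep turning.

Emit:
send_rows(series="0 0 0.02 0 0 0;0 0 0 0 0 -0.2;0 0 0 0 0 -0.2;0 0 0 0 0 0;0 0 0 0 0 0")

```text
t: 32.78
eef_pos: [576.1, 285.4, 155.3]
tcp_rot: [3.141, -0.001, 1.217]
ft_force: [-0.3, -0.4, 1.3]
opening: 0.137
grip_force: 31.1
```

```bash
python3 m.py
```

```text
at [576.1 285.4 155.3] [ 1.7996e+02 -5.0000e-02  6.9730e+01] shift rows [-0.012 -0.01   0.031]
turn rows z -0.227
F [-0.3 -0.4  1.3] M [-0.24  0.1  -0.64] op 0.137 t 32.775
strap az 64.33 z [-2.0000e-02  9.9703e+01]
```

Emit:
send_rows(series="0 0 0 0 0 -0.2;0 0 0 0 0 -0.2;0 0 0 0 0 0;0 0 0 0 0 0")

```text
t: 33.33
eef_pos: [575.9, 285.2, 154.6]
tcp_rot: [-3.141, -0.0, 1.287]
ft_force: [0.7, 0.3, -0.9]
opening: 0.122
grip_force: 29.9
```

```bash
python3 m.py
```

```text
at [575.9 285.2 154.6] [-179.99   -0.     73.73] shift rows [-0.008 -0.008  0.021]
turn rows z 0.173
F [ 0.7  0.3 -0.9] M [ 0.04 -0.02  0.  ] op 0.122 t 33.325
strap az 74.11 z [-1.5000e-02  9.8525e+01]
```

It snapped past: strap at 74.1° (88.8° from the drain's heading), with no twist. I'll check the ball, then lift slowly.

```bash
cat > ball.py <<'E'
from h import *
from scipy.optimize import least_squares
def ball(z0):
    s=env.state(); p=s['eef_pos']
    for n in('wrist','scene'):
        c=grab(n); W=cloud(c).reshape(-1,3); C=c['color'].reshape(-1,3).astype(int)
        k=(np.hypot(W[:,0]-p[0],W[:,1]-p[1])<26)&(W[:,2]>z0-6)&(W[:,2]<z0+17)&(abs(C[:,0]-C[:,2])<25)&(C[:,0]<235)
        q=W[k]
        if len(q)<15: print(n,len(q));continue
        f=least_squares(lambda x:np.linalg.norm(q-x,axis=1)-15,[p[0],p[1],z0],loss='soft_l1')
        print(n,len(q),'ball-tcp',(f.x-[p[0],p[1],z0]).round(1),'res',np.median(abs(f.fun)).round(2))
import sys; ball(env.state()['eef_pos'][2]-59-46)
E
python3 ball.py
```

```text
wrist 239 ball-tcp [-2.4  1.9 -1.7] res 0.22
scene 83 ball-tcp [-1.1  0.2 -0.9] res 1.57
```

Emit:
send_rows(series="0 0 -0.02 0 0 0;0 0 -0.03 0 0 0;0 0 -0.03 0 0 0;0 0 -0.02 0 0 0;0 0 0 0 0 0")

```text
t: 34.1
eef_pos: [576.0, 285.1, 160.8]
tcp_rot: [3.141, -0.0, 1.287]
ft_force: [-0.7, -0.5, -1.8]
opening: 0.125
grip_force: 29.9
```

```bash
python3 m.py
```

```text
at [576.  285.1 160.8] [ 1.7999e+02 -1.0000e-02  7.3730e+01] shift rows [-0.006 -0.01   0.124]
turn rows z 0.173
F [-0.7 -0.5 -1.8] M [-0.02  0.07 -0.02] op 0.125 t 34.1
strap az 74.11 z [-3.00000e-02  1.04306e+02]
```

The dish is lifting freely with only its weight on the tool, and the ball is central. Continue straight up.

Emit:
send_rows(series="0 0 -0.03 0 0 0;0 0 -0.05 0 0 0;0 0 -0.07 0 0 0;0 0 -0.09 0 0 0;0 0 -0.1 0 0 0")

```text
t: 34.78
eef_pos: [576.0, 285.1, 181.6]
tcp_rot: [3.141, -0.0, 1.287]
ft_force: [-0.6, -0.2, -3.0]
opening: 0.126
grip_force: 29.9
```

Emit:
send_rows(series="0 0 -0.1 0 0 0;0 0 -0.1 0 0 0;0 0 -0.1 0 0 0;0 0 -0.1 0 0 0;0 0 -0.1 0 0 0")

```text
t: 35.4
eef_pos: [576.0, 285.1, 211.5]
tcp_rot: [-3.142, -0.0, 1.287]
ft_force: [0.8, 1.0, -2.6]
opening: 0.12
grip_force: 29.9
```

Emit:
send_rows(series="0 0 -0.1 0 0 0;0 0 -0.1 0 0 0;0 0 -0.1 0 0 0;0 0 -0.1 0 0 0;0 0 -0.1 0 0 0")

```text
t: 36.02
eef_pos: [576.0, 285.1, 241.5]
tcp_rot: [-3.142, -0.0, 1.287]
ft_force: [-0.2, 0.2, -2.3]
opening: 0.121
grip_force: 29.9
```

Emit:
send_rows(series="0 0 -0.1 0 0 0;0 0 -0.1 0 0 0;0 0 -0.1 0 0 0;0 0 -0.1 0 0 0;0 0 -0.1 0 0 0")

```text
t: 36.65
eef_pos: [576.0, 285.1, 271.5]
tcp_rot: [-3.142, -0.0, 1.287]
ft_force: [0.3, -0.8, -2.0]
opening: 0.123
grip_force: 29.9
```

Emit:
send_rows(series="0 0 -0.09 0 0 0;0 0 -0.07 0 0 0;0 0 -0.05 0 0 0;0 0 -0.03 0 0 0;0 0 0 0 0 0")

```text
t: 37.28
eef_pos: [576.0, 285.1, 285.6]
tcp_rot: [3.142, -0.0, 1.287]
ft_force: [0.1, 0.5, -1.7]
opening: 0.123
grip_force: 29.9
```

Emit:
send_rows(series="0 0 0 0 0 0;0 0 0 0 0 0;0 0 0 0 0 0;0 0 0 0 0 0")

```text
t: 37.78
eef_pos: [576.0, 285.1, 285.5]
tcp_rot: [-3.142, -0.0, 1.287]
ft_force: [-1.2, -0.1, -2.6]
opening: 0.122
grip_force: 29.9
```

```bash
python3 - <<'E'
import ball
from h import *
s=env.state(); p=s['eef_pos']; print(p,s['tcp_rot'],s['ft_force'],s['opening'],s['t'])
for n in('scene','top'):
    c=grab(n); W=cloud(c).reshape(-1,3); C=c['color'].reshape(-1,3).astype(int)
    k=(np.hypot(W[:,0]-p[0],W[:,1]-p[1])<55)&(W[:,2]>120)&(W[:,2]<235)&(C[:,0]-C[:,2]>50)
    q=W[k]; print(n,'brass z range',len(q),np.percentile(q[:,2],[1,99]) if len(q) else '')
    S=W[(abs(W[:,0]-518)<60)&(abs(W[:,1]-5)<60)&(W[:,2]>140)&(W[:,2]<158)]; print('strainer cap',len(S),S.mean(0))
E
```

```text
wrist 239 ball-tcp [-2.3  1.7 -1.9] res 0.22
scene 98 ball-tcp [-0.9 -0.1 -1. ] res 1.4
[575.98502461 285.09837767 285.51495343] [-3.14157646e+00 -1.03873539e-04  1.28678325e+00] [ 0.86966297  0.24304432 -1.51492913] 0.12500652388407774 37.875
scene brass z range 574 [160.70501777 231.66069505]
strainer cap 516 [510.34246995  10.77196176 147.53055288]
top brass z range 0 
strainer cap 1562 [514.08178566   6.99501552 148.27228675]
```

```bash
python3 -c "
from cell import env
print(env.job_done())"
```

```text
the job is handed in; nothing more can be done
None
```

The job is handed in at about 38 s: the strainer hangs on the hook, and the brass dish is out and held level about 110 mm above the drain with the ball in the middle. It jammed partway through the turn, so I let go of it once and regripped. I also viewed 14 pictures against the limit of 10.

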